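# Uncover the transport tray, fan the steel coupons in it and put the cover back

## Robot

A 6-joint arm with a two-finger parallel gripper is mounted at the origin on the work surface. World frame = base frame: x ahead of the robot, y to its left, z up, the work surface at z = 0. Lengths are in m, angles in rad, forces in N, time in s.
With the tool pointing down it reaches from about 0.3 to 0.875 m from the base axis. Payload 4.2 kg.
Tool frame: the origin (TCP) lies at the very end of the fingers, on their centre line; the grasp point (between the pads) lies 19 mm behind it (hold_point_z is the distance from the TCP to the grasp point, in m); z points along the fingers, y is the line along which they close (so a half turn about z gives the same grasp; the last joint's range is limited). The gripper opens to 85 mm and grips with 20 to 120 N. Pads are 22 mm wide; open, the fingers measure 114 mm over their backs; the gripper's body (76 mm by 85 mm) begins 54 mm behind the grasp point. The pads swing forward as they close: fully open they stand 13 mm farther back than shut.
Start: joints at [-0.02, 0.32, 1.565, -0, 1.257, -0.02], TCP at [0.575, 0, 0.197] pointing down, gripper open.
Joint ranges: [-3.11, 3.11], [-0.84, 2.01], [0.21, 2.61], [-1.34, 4.49], [0.05, 2.63], [-2.56, 2.56]. Speed limits (rad/s): [2.57, 2.57, 3.14, 3.14, 3.14, 3.14].

## Interface

Orientations are given as a rotation vector (axis times angle).
In Python, from rig import * gives the robot as it stands.
- The arm moves only by the tool servo_tool, never from a script. Its argument "motion" is a list of rows, each a list of 6 numbers: the shift along the tool's x, y, z as a fraction of full scale, then the turn, a rotation vector about the tool's x, y, z as a fraction of full scale. A call has 1 to 20 rows; each row is the pose to reach, as a shift and turn from the pose commanded when the call began, along the tool's axes at that moment; what a row does not reach only later rows make up. Full scale, the value 1, is 300 mm for a shift and 60 degrees for a turn. A row lasts 1/8 s, in which the tool goes at most 62.5 mm and 10.7 degrees, less where a joint would pass 70% of its speed; a pose out of reach is approached as far as the arm can. A call with a number of a shift or a turn outside -1 to 1 is refused whole. A call with a gripper value outside its range is refused whole. "grip" is the finger opening in mm, from 0 to 85.4, set as the call begins (left out, the last holds). The fingers move at their own pace and stop on an object; "grip_force" is the grip in N (left out, the last holds). Time passes only in rows, so rows that repeat a pose let the fingers close. It gives the time, the measured TCP pose, the force, the opening and the grip force at its end, in the units of the state.
- read_state(): the state, without advancing time (a new reading comes with each control period).
- camera(name): name is "scene" or "side" or "wrist"; returns a dict with "color" (420x560x3 uint8, red, green, blue), "K" (3x3 intrinsics, pixels), "k1" (the pictures are not rectified: a ray, as slopes to the right and down, at radius r is drawn at 1 + k1 r^2 times it, then the intrinsics apply), "camera_from_world" (4x4, takes a point from world to camera coordinates). Camera axes: x right, y down, z forward; pixel columns grow to the right and rows downward; lengths in m; the calibration is good to about 2 mm. A picture is of the moment at which its call begins. There is no depth.
- finish_job(): hands the job in; it is judged then, once.
The state is a dict: "clock": time; "qpos": joint angles; "dq": joint speeds; "joint_efforts": joint torques, N m; "tcp_pos": TCP position; "eef_rot": TCP orientation; "wrist_force": force on the tool from outside, world axes, zero at the start; "wrist_torque": the same for the moment, N m; "opening": opening from 0.0 (shut) to 1.0 (fully open); "gripper_force": force on a finger pad.
Only numpy, scipy, OpenCV 4.12 (cv2) and the standard library are available. Lean on these libraries where they do the work, as an engineer would, in place of code of your own. Each camera call takes 0.05 s, during which the arm holds its last target. There are 200 camera calls.

## Task

Pack the loose steel coupons for transport: lift the cover plate off the tray by its handle and lay it flat in the middle of the rubber mat, then lay one coupon flat on the tray floor, lengthwise and mid-width, its short end against the stop block (the one with the ridge), and each further one overlapping the one before by about a third of its length, to form one straight shingled row along the tray, each resting on its neighbour's end and on the tray floor. When all are fanned, bring the cover back, rest its plain end first on the stop block's ledge against the ridge while the handle end is clearly held up, then, still holding it, pivot it down until it lies square on both end blocks, and let go. Leave the other things on the bench where they are.

Things in the scene. Friction and masses are not known exactly. Their poses are not given: they have to be found in the camera images.
- tray: Fixed grey transport tray, 282 (x) x 90 (y) mm, long sides open, an aluminium block across each end. Origin: mid-underside, on the bench; x runs from the stop end (with ridge, nearer the robot) to the other. Floor z = 10 mm, block tops z = 32. Stop block x = -141 to -117; its outer 8 mm rise to z = 42 as a ridge, leaving a 16 mm ledge. Other block x = 119 to 141. Left or right, yaw varies
- tray_stop (a point): Foot of the tray's stop: on the tray floor (10 mm above the bench), mid-width, at the inner face of the stop block, with the tray's axes: the row of coupons begins here and grows along +x
- tray_ledge (a point): Corner of ledge and ridge on the stop block, mid-width, at ledge height (32 mm above the bench), with the tray's axes: the plain end of the cover goes here
- mat_top (a point): Middle of the upper face of a black rubber mat, 320 (x) x 150 (y) x 3 mm, fixed on the bench on the other side of the coupons from the tray; with the mat's axes
- cover_grip (a point): Centre of the black handle (24 x, 40 y, 36 mm tall) of the loose aluminium cover plate, 272 (x) x 70 (y) x 10 mm, about 0.5 kg. The handle stands 30 mm off the plate's middle towards its +x end; this point is 28 mm above the plate's underside. Axes: the plate's. It starts on the tray, lying flat on both end blocks, plain end at the ridge
- cover_edge (a point): Middle of the lower edge of the cover plate's plain end (the end farther from the handle, its -x end), with the plate's axes: 166 mm from the handle's centre along x and 28 mm below it
- c1_mid (a point): Flat ground steel test coupon, 50 (x) x 36 (y) x 6 (z) mm, 85 g, with a small dark dot near one end; this point is its very centre, 3 mm above its underside. All coupons are alike; it starts lying flat on the bench between tray and mat. Four to six of the six are there
- c2_mid (a point): Flat ground steel test coupon, 50 (x) x 36 (y) x 6 (z) mm, 85 g, with a small dark dot near one end; this point is its very centre, 3 mm above its underside. All coupons are alike; it starts lying flat on the bench between tray and mat. Four to six of the six are there
- c3_mid (a point): Flat ground steel test coupon, 50 (x) x 36 (y) x 6 (z) mm, 85 g, with a small dark dot near one end; this point is its very centre, 3 mm above its underside. All coupons are alike; it starts lying flat on the bench between tray and mat. Four to six of the six are there
- c4_mid (a point): Flat ground steel test coupon, 50 (x) x 36 (y) x 6 (z) mm, 85 g, with a small dark dot near one end; this point is its very centre, 3 mm above its underside. All coupons are alike; it starts lying flat on the bench between tray and mat. Four to six of the six are there
- c5_mid (a point): Flat ground steel test coupon, 50 (x) x 36 (y) x 6 (z) mm, 85 g, with a small dark dot near one end; this point is its very centre, 3 mm above its underside. All coupons are alike; it starts lying flat on the bench between tray and mat. Four to six of the six are there
- c6_mid (a point): Flat ground steel test coupon, 50 (x) x 36 (y) x 6 (z) mm, 85 g, with a small dark dot near one end; this point is its very centre, 3 mm above its underside. All coupons are alike; it starts lying flat on the bench between tray and mat. Four to six of the six are there
- jar: Bystander: white jar with blue cap, 64 mm across, 75 mm tall; origin at the centre of its underside
- spray: Bystander: grey bottle, 56 mm across, 160 mm tall; origin at the centre of its underside
- race_mid (a point): Bystander: dark steel bearing ring lying flat just beyond the coupons, 42 mm across, 14 mm tall; its centre
- brush: Bystander: hand brush 170 mm long, lying beyond the work area
- driver: Bystander: screwdriver 180 mm long, lying at the right
- stick: Bystander: wooden emery stick 110 x 22 x 10 mm, lying beyond the work area
Not all that is in view belongs to the job. What is shaped like the part that bears c6_mid but purple or red is not meant.

How it is judged:
By the outcome, as a careful person would: the job done as asked, in the order asked, and still so for the second after the job is handed in, with the robot touching nothing.
Of c1, c2, c3, c4, c5, c6 only 4 to 6 are there at a start; the rules pass over those that are not, and their reading is None.
At some moment in a run one of cover may be knocked a few centimetres aside while the robot is not near it.
Once in a run the grip may slacken for a moment while it holds something.
It also fails if it takes over 208 s, if anything falls off the work surface, if the arm or the gripper's body presses on something with over 40 N, if the wrist force passes 120 N, or if a joint passes its speed limit or range.

## Working session

There is one attempt and no reset: what is moved stays moved. The work goes in short steps, Python scripts to look and compute and a tool call to move; the robot and the scene stay as the last step left them, time stands still between calls to the robot, and variables do not carry over. Pictures are saved under pics/ and viewed, at most 14 in all, crops included, and the job is handed in when it is done.

Besides the shell and the picture viewer there is one more tool, called after "Call:" as name(argument=value, ...), one argument or row to a line, values as JSON. servo_tool: Moves the arm, as the interface text tells. Its arguments: {"type":"object","properties":{"motion":{"type":"array","items":{"type":"array","items":{"type":"number"}}},"grip":{"type":"number"},"grip_force":{"type":"number"}},"required":["motion"]}

```bash
mkdir -p pics; cat > h.py <<'E'
from rig import *
import numpy as np, cv2
from scipy.spatial.transform import Rotation as R
def snap(name,fn):
    c=camera(name); cv2.imwrite('pics/'+fn+'.png',c['color'][:,:,::-1])
    np.savez('pics/'+fn+'.npz',K=c['K'],k1=c['k1'],T=c['camera_from_world']); return c
def ld(fn):
    d=np.load('pics/'+fn+'.npz'); return d['K'],float(d['k1']),d['T']
def px2w(fn,uv,z):
    K,k1,T=ld(fn); uv=np.atleast_2d(np.array(uv,float)); z=np.broadcast_to(z,len(uv))
    n=cv2.undistortPoints(uv[:,None,:],K,np.array([k1,0,0,0.]))[:,0]
    r=np.c_[n,np.ones(len(n))]@T[:3,:3]; o=-T[:3,:3].T@T[:3,3]
    return o+r*((z-o[2])/r[:,2])[:,None]
def w2px(fn,P):
    K,k1,T=ld(fn); P=np.atleast_2d(P).astype(float)
    return cv2.projectPoints(P,cv2.Rodrigues(T[:3,:3])[0],T[:3,3],K,np.array([k1,0,0,0.]))[0][:,0]
E
python3 - <<'E'
from h import *
for n in ['scene','side']:
    c=snap(n,n+'0'); T=c['camera_from_world']; print(n,-T[:3,:3].T@T[:3,3],c['k1'],c['K'][0])
c=snap('wrist','wrist0');T=c['camera_from_world'];print(-T[:3,:3].T@T[:3,3],T[:3,:3])
s=read_state();print(s)
try: print(hold_point_z)
except Exception as e: print(e)
a=cv2.imread('pics/scene0.png');cv2.imwrite('pics/scene0b.png',cv2.resize(a,(800,600),interpolation=cv2.INTER_CUBIC))
E
```

```text
scene [1.28802864 0.14495581 0.81746629] -0.09347871704689467 [409.12671438   0.         280.8292563 ]
side [0.1905421  0.84285474 1.06320996] -0.07603313636478239 [511.51282778   0.         280.36019453]
[0.5745384  0.07270388 0.37256087] [[ 9.99995384e-01  1.47498964e-04 -3.03493023e-03]
 [ 1.01922924e-03 -9.57235148e-01  2.89309235e-01]
 [-2.86246907e-03 -2.89310993e-01 -9.57230879e-01]]
{'clock': 0.15, 'qpos': array([-2.00022507e-02,  3.20138146e-01,  1.56538561e+00,  3.61715834e-05,
        1.25741472e+00, -1.99953346e-02]), 'dq': array([ 9.84800229e-05, -2.86565509e-03, -3.96987051e-03,  1.93731094e-04,
       -8.14574255e-04,  1.79381532e-04]), 'joint_efforts': array([-9.13009580e-05, -4.15840280e+01, -2.34345907e+01, -1.12702321e-04,
        5.94026569e-03, -2.51738534e-06]), 'tcp_pos': array([5.74595335e-01, 1.97032870e-05, 1.96384526e-01]), 'eef_rot': array([-2.22075824e+00, -2.22071806e+00,  1.42522823e-03]), 'wrist_force': array([ 0.24865316,  0.53013586, -0.47452218]), 'wrist_torque': array([-0.00164914, -0.03948249, -0.02219045]), 'gripper_force': 0.0, 'opening': 0.9952789994671347}
0.0187
```

View pics/scene0b.png

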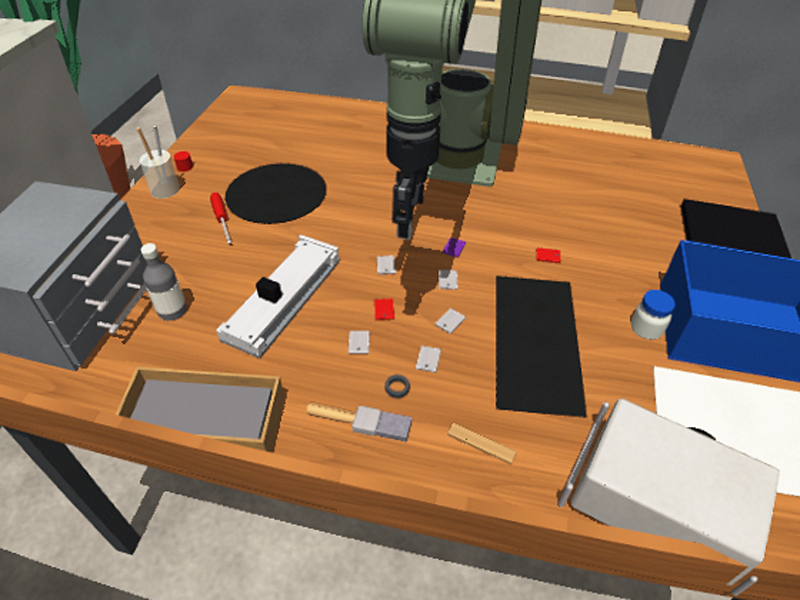

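View pics/wrist0.png

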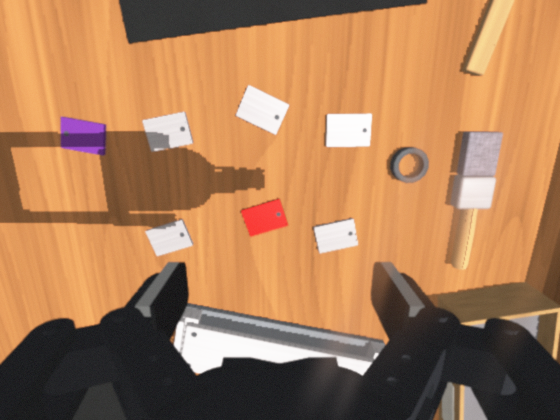

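Coupons in wrist0 at (167,131), (263,109), (349,130), (336,236) and (169,238). Look-alikes to avoid are red (264,217), purple (83,135), and a second red at scene (548,255). The tray is on the -y side and the mat on +y. Next I measure the cover closely.

```bash
python3 - <<'E'
from h import *
a=cv2.imread('pics/scene0.png')[155:260,140:250]; a=cv2.resize(a,None,fx=5.4,fy=5.4,interpolation=cv2.INTER_CUBIC)
P=w2px('side0',[[0.6,-0.17,0.03]])[0]; print(P)
b0=cv2.imread('pics/side0.png'); u,v=P.astype(int); x0=max(0,u-130);y0=max(0,v-95); print(x0,y0)
b=cv2.resize(b0[y0:y0+190,x0:x0+260],(800,585),interpolation=cv2.INTER_CUBIC)
cv2.imwrite('pics/t1.png',a);cv2.imwrite('pics/t2.png',b)
w=cv2.imread('pics/wrist0.png'); hsv=cv2.cvtColor(w,cv2.COLOR_BGR2HSV)
m=((hsv[...,1]<60)&(hsv[...,2]>75)).astype(np.uint8)
cs,_=cv2.findContours(m,cv2.RETR_EXTERNAL,cv2.CHAIN_APPROX_NONE)
for c in cs:
    A=cv2.contourArea(c)
    if 600<A<3000:
        bx=cv2.boxPoints(cv2.minAreaRect(c)); W=px2w('wrist0',bx,0.006)
        e=[W[1]-W[0],W[2]-W[1]]; l=[np.linalg.norm(k) for k in e]; k=e[int(np.argmax(l))]
        print(bx.mean(0).round(),A,(W.mean(0)*1000).round(1),(np.array(l)*1000).round(1),np.degrees(np.arctan2(k[1],k[0])).round(1))
for n in ['mat']:
    print(px2w('scene0',np.array([[497,277],[571,283],[585,416],[497,408]])*.7,0.003).round(4))
E
```

```text
[299.33490704 176.37829185]
169 81
[155. 286.] 604.0 [ 408.  -148.6    6. ] [96.9 23.2] 59.1
[169. 238.] 1020.5 [434.4 -77.6   6. ] [53.2 36.6] 18.8
[336. 235.] 1044.0 [644.1 -74.2   6. ] [50.3 37.1] 13.4
[410. 164.] 875.5 [726.8  15.5   6. ] [39.6 38. ] 0.2
[476. 170.] 2787.0 [807.1   7.7   6. ] [95.  47.8] 91.0
[348. 130.] 1402.0 [652.   54.7   6. ] [50.4 36.6] 0.2
[167. 132.] 1344.0 [445.6  52.5   6. ] [51.2 36.3] 11.5
[262. 109.] 1447.0 [553.9  76.4   6. ] [36.4 50. ] -24.0
[[0.4161 0.1513 0.003 ]
 [0.3969 0.2994 0.003 ]
 [0.7104 0.3326 0.003 ]
 [0.7279 0.1881 0.003 ]]
```

View pics/t1.png

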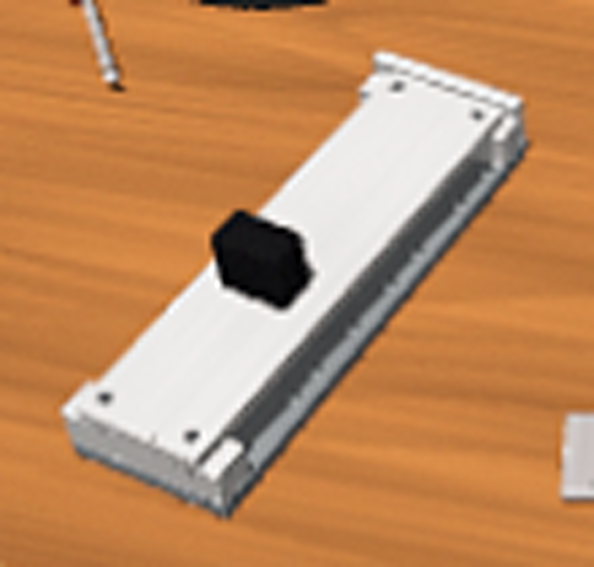

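View pics/t2.png

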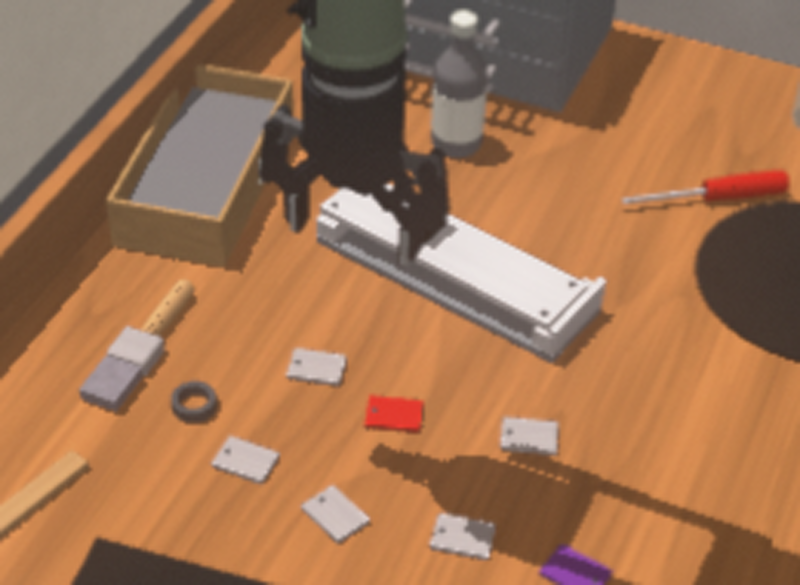

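```bash
cat >> h.py <<'E'
from scipy.optimize import least_squares
def fit(obs,x0):  # obs: list of (fn, model pt mm, px)
    def f(p):
        Rz=R.from_euler('z',p[2]).as_matrix(); return np.concatenate([w2px(fn,Rz@(np.array(m)/1000.)+[p[0],p[1],0])[0]-u for fn,m,u in obs])
    r=least_squares(f,x0,loss='soft_l1'); return r.x,r.fun.reshape(-1,2)
def go(pos,Rm,base=None):
    "print servo row from the current pose to the target"
    s=read_state(); p0,R0=(s['tcp_pos'],R.from_rotvec(s['eef_rot']))
    print('shift',(R0.inv().apply(np.array(pos)-p0)/.3).round(4),'turn',((R0.inv()*Rm).as_rotvec()/np.radians(60)).round(4))
def down(yaw,pitch=0):
    "tool down, finger line (tool y) along world dir yaw+90; pitch tilts so tool x... about the yaw frame y"
    return R.from_euler('z',yaw)*R.from_euler('y',pitch)*R.from_matrix(np.array([[1,0,0],[0,-1,0],[0,0,-1.]]))
E
python3 - <<'E'
from h import *
s=read_state(); print(R.from_rotvec(s['eef_rot']).as_matrix().round(2))
A=lambda x,y:np.array([140+x/5.4,155+y/5.4])
B=lambda x,y:np.array([169+x/3.077,81+y/3.077])
o=[('scene0',(-141,45,42),A(524,98)),('scene0',(-141,-45,42),A(378,53)),('scene0',(141,45,0),A(228,517)),('scene0',(141,-45,0),A(80,455)),
('scene0',(-141,45,0),A(525,155)),('side0',(-141,45,0),B(555,358)),('side0',(-141,-45,42),B(603,280)),('side0',(141,45,32),B(318,225))]
p,e=fit(o,[.55,-.17,-.3]);print(p,np.degrees(p[2]));print(e.round(1))
# mat fit
M=[(-160,-75,3),(-160,75,3),(160,75,3),(160,-75,3)]
u=np.array([[497,277],[571,283],[585,416],[497,408]])*.7
print(fit([('scene0',m,k) for m,k in zip(M,u)],[.56,.24,.1]))
E
```

```text
[[ 0.  1. -0.]
 [ 1. -0.  0.]
 [ 0. -0. -1.]]
[ 0.5747183  -0.24491918 -0.20973768] -12.01708363518463
[[-0.4 -0.8]
 [ 0.  -1.2]
 [ 0.7  0.3]
 [-0.5 -0.2]
 [ 0.3 -0.6]
 [-1.4  1.7]
 [ 0.6 -0.5]
 [-1.6 -2. ]]
(array([0.56148956, 0.24279882, 0.11185273]), array([[-0.0908359 , -1.28272919],
       [ 0.04265052, -0.64872805],
       [ 1.06319201,  0.81883737],
       [-0.8889651 ,  0.16396944]]))
```

Call:
servo_tool(
  motion=[
    [-0.1, 0.02, 0.01, 0, 0, 0.03],
    [-0.28, 0.04, 0.02, 0, 0, 0.08],
    [-0.46, 0.06, 0.04, 0, 0, 0.12],
    [-0.64, 0.085, 0.06, 0, 0, 0.17],
    [-0.78, 0.1, 0.08, 0, 0, 0.19],
    [-0.84, 0.108, 0.09, 0, 0, 0.2],
    [-0.84, 0.108, 0.09, 0, 0, 0.2],
  ],
)

```text
clock: 1.02
tcp_pos: [0.6071, -0.2523, 0.1693]
eef_rot: [-2.442, -1.975, 0.0]
wrist_force: [0.1, 1.1, -0.0]
opening: 1.002
gripper_force: 0.0
```

```bash
python3 - <<'E'
from h import *
snap('wrist','w1'); snap('scene','s1')
s=read_state();print(s['clock'],s['tcp_pos'],s['qpos'])
print(w2px('w1',[[0.607,-0.2518,0.078],[0.5747,-.2449,.042]]))
# predicted model overlay
im=cv2.imread('pics/w1.png'); Rz=R.from_euler('z',-12.017,degrees=True)
for m in [(-141,45,42),(-141,-45,42),(141,45,32),(141,-45,32),(-133,35,42),(139,35,42),(139,-35,42),(-133,-35,42),(21,20,78),(45,20,78),(21,-20,78),(45,-20,78)]:
    u=w2px('w1',Rz.apply(np.array(m)/1000.)+[.57472,-.24492,0])[0]; cv2.circle(im,tuple(int(k) for k in u.round()),3,(0,0,255),1); print(m,u.round(1))
cv2.imwrite('pics/w1o.png',cv2.resize(im,(800,600)))
E
```

```text
1.125 [ 0.60742987 -0.25062238  0.17011581] [-4.09277878e-01  4.65924986e-01  1.40230398e+00  8.95051845e-04
  1.27386068e+00 -2.01066131e-01]
[[279.64360774 198.43730285]
 [246.38670827 188.97814708]]
(-141, 45, 42) [ 98.4 143.5]
(-141, -45, 42) [112.6 231.3]
(141, 45, 32) [389.5 142.1]
(141, -45, 32) [381.2 228. ]
(-133, 35, 42) [108.2 153.9]
(139, 35, 42) [389.9 153.5]
(139, -35, 42) [383.1 222.3]
(-133, -35, 42) [118.7 222.2]
(21, 20, 78) [265.7 176.1]
(45, 20, 78) [293.5 176. ]
(21, -20, 78) [266.3 219.9]
(45, -20, 78) [293.  219.9]
```

View pics/w1o.png

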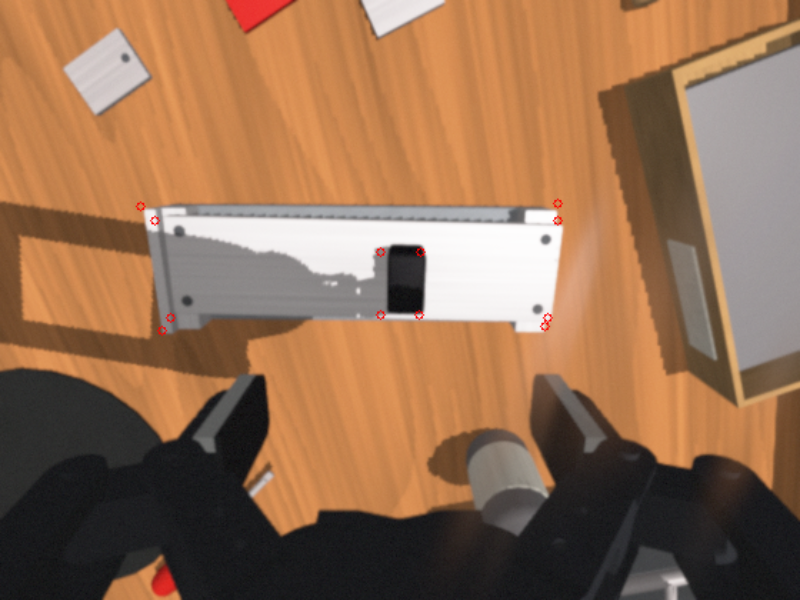

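```bash
python3 - <<'E'
from h import *
W=lambda x,y:np.array([x,y])*.7
o=[('w1',(-141,45,42),W(144.5,208.5)),('w1',(-141,-45,42),W(164,332)),('w1',(141,45,32),W(558,208)),('w1',(141,-45,32),W(548,331.5))]
p,e=fit(o,[.57,-.245,-.21]);print(p,np.degrees(p[2]),e.round(1).tolist())
o2=[('w1',(-136,35,42),W(160,222)),('w1',(136,35,42),W(562.5,226)),('w1',(136,-35,42),W(551,322)),('w1',(-136,-35,42),W(177,318))]
o3=[('w1',(-12,20,78),W(388,246)),('w1',(12,20,78),W(425,246)),('w1',(12,-20,78),W(424,313.5)),('w1',(-12,-20,78),W(388,313.5))]
for o in(o2,o3): 
  q,e=fit(o,[.57,-.245,-.21]);print(q,np.degrees(q[2]),e.round(1).tolist())
hp=q
go([hp[0],hp[1],.05],down(np.radians(78)))
E
```

```text
[ 0.57621667 -0.24819643 -0.21556418] -12.350917949865993 [[0.1, -0.3], [-0.1, 0.7], [1.0, 0.3], [-1.0, -0.8]]
[ 0.58081251 -0.24879978 -0.2200877 ] -12.61009623636469 [[0.6, -0.3], [0.0, -0.5], [0.3, 0.5], [-1.8, 0.6]]
[ 0.61150891 -0.25058918 -0.21324783] -12.218200585447414 [[-1.0, 1.4], [1.0, 1.5], [0.8, -1.7], [-0.8, -1.8]]
shift [0.0025 0.0134 0.4004] turn [-0.0003 -0.0009  0.0009]
```

Call:
servo_tool(
  motion=[
    [-0.01, 0.009, 0.12, 0, 0, 0],
    [-0.01, 0.009, 0.24, 0, 0, 0],
    [-0.01, 0.009, 0.34, 0, 0, 0],
    [-0.01, 0.009, 0.385, 0, 0, 0],
    [-0.01, 0.009, 0.403, 0, 0, 0],
    [-0.01, 0.009, 0.403, 0, 0, 0],
    [-0.01, 0.009, 0.403, 0, 0, 0],
  ],
  grip=60,
)

```text
clock: 2.0
tcp_pos: [0.6103, -0.2557, 0.0505]
eef_rot: [2.44, 1.976, 0.002]
wrist_force: [0.8, 0.4, 0.6]
opening: 0.702
gripper_force: 0.0
```

Call:
servo_tool(
  motion=[
    [0, 0, 0, 0, 0, 0],
    [0, 0, 0, 0, 0, 0],
    [0, 0, 0, 0, 0, 0],
    [0, 0, 0, 0, 0, 0],
    [0, 0, 0, 0, 0, 0],
    [0, 0, 0, 0, 0, 0],
  ],
  grip=15,
  grip_force=90,
)

```text
clock: 2.75
tcp_pos: [0.6094, -0.2555, 0.0491]
eef_rot: [-2.441, -1.977, -0.0]
wrist_force: [-0.4, 0.6, 1.1]
opening: 0.173
gripper_force: 0.0
```

```bash
python3 - <<'E'
from h import *
snap('wrist','w2'); snap('scene','s2'); snap('side','d2')
s=read_state();print(s['tcp_pos'],s['opening'],s['gripper_force'])
a=cv2.imread('pics/w2.png'); 
b=cv2.imread('pics/s2.png')[130:280,110:310];d=cv2.imread('pics/d2.png')[100:250,230:430]
cv2.imwrite('pics/v2.png',np.vstack([cv2.resize(a,(400,300)),np.zeros((0,400,3),np.uint8),cv2.resize(b,(400,300),interpolation=cv2.INTER_CUBIC)]))
im=np.hstack([cv2.resize(b,(400,300),interpolation=cv2.INTER_CUBIC),cv2.resize(d,(400,300),interpolation=cv2.INTER_CUBIC)])
im=np.vstack([im,np.hstack([cv2.resize(a,(400,300)),np.zeros((300,400,3),np.uint8)])]);cv2.imwrite('pics/v2.png',im)
E
```

```text
[ 0.6094503  -0.25549272  0.04910716] 0.17744024043876058 0.0
```

View pics/v2.png

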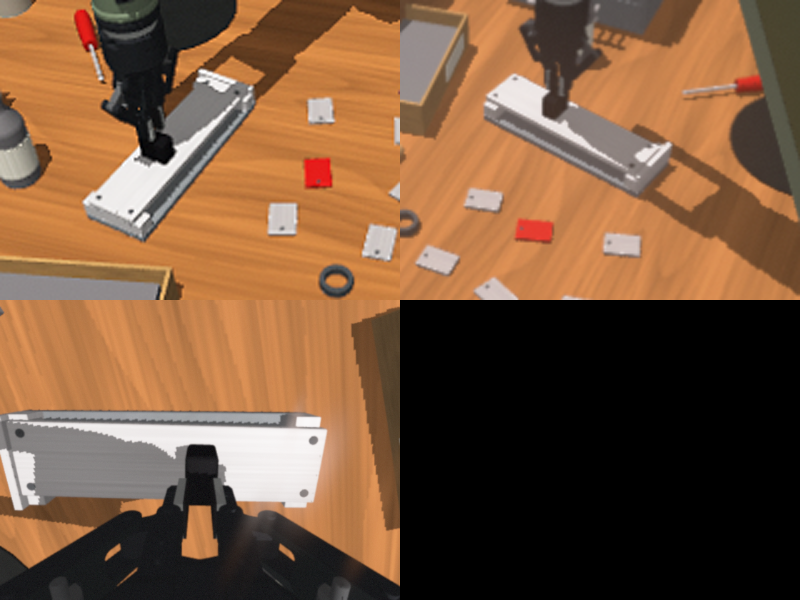

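```bash
python3 - <<'E'
from h import *
s=read_state();p=s['tcp_pos']
print(w2px('w2',[p,p+[0,0,.019]]), w2px('s2',[p,p+[0,0,.019]]))
a=cv2.imread('pics/w2.png')[190:310,210:370];b=cv2.imread('pics/s2.png')[160:235,150:250]
cv2.imwrite('pics/v3.png',np.vstack([cv2.resize(a,(400,300),interpolation=cv2.INTER_CUBIC),cv2.resize(b,(400,300),interpolation=cv2.INTER_CUBIC)]))
E
```

```text
[[279.80876848 238.47143891]
 [279.82128479 251.7840411 ]] [[187.44460568 204.92444106]
 [186.34942286 199.80596926]]
```

View pics/v3.png

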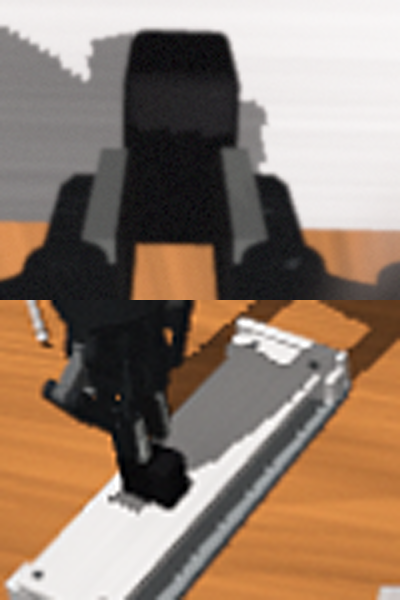

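Call:
servo_tool(
  motion=[
    [0, 0, 0, 0, 0, 0],
    [0, 0, 0, 0, 0, 0],
    [0, 0, 0, 0, 0, 0],
    [0, 0, 0, 0, 0, 0],
  ],
  grip=5,
  grip_force=90,
)

```text
clock: 3.4
tcp_pos: [0.6095, -0.2555, 0.0492]
eef_rot: [2.441, 1.977, 0.0]
wrist_force: [-0.2, 0.1, 0.3]
opening: 0.057
gripper_force: 0.0
```

```bash
python3 - <<'E'
from h import *
snap('wrist','w3'); snap('scene','s3')
Rz=R.from_euler('z',-12.3,degrees=True)
a=cv2.imread('pics/w3.png');b=cv2.imread('pics/s3.png')
t=np.array([.5762,-.2482,0])
s=read_state();p=s['tcp_pos']
for fn,im in (('w3',a),('s3',b)):
  for z in (42,78):
    for x,y in ((21,20),(45,20),(45,-20),(21,-20)):
      u=w2px(fn,Rz.apply(np.array([x,y,z])/1000.)+t)[0]; cv2.circle(im,tuple(int(k) for k in u.round()),1,(0,0,255) if z==78 else (0,255,255),-1)
  for q in ((-.15,-.045,.042),(-.15,-.045,0)): pass
  for k in (0,.019): u=w2px(fn,p+[0,0,k])[0]; cv2.circle(im,tuple(int(q) for q in u.round()),1,(0,255,0),-1)
cv2.imwrite('pics/v4.png',np.hstack([cv2.resize(a[180:330,190:390],(400,300),interpolation=cv2.INTER_CUBIC),cv2.resize(b[150:240,140:260],(400,300),interpolation=cv2.INTER_CUBIC)]))
print(s['tcp_pos'],s['eef_rot'])
E
```

```text
[ 0.60943054 -0.25549237  0.04914813] [2.44152783e+00 1.97696139e+00 1.31170334e-04]
```

View pics/v4.png

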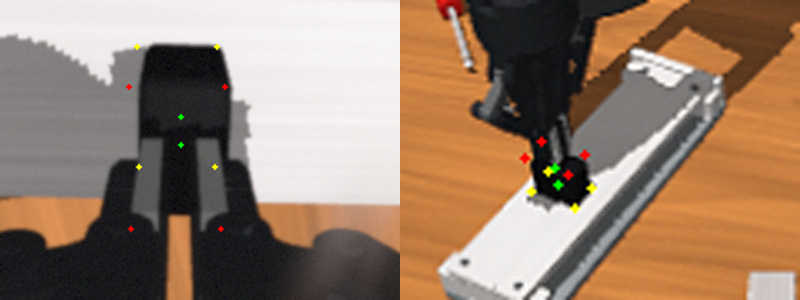

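```bash
python3 - <<'E'
from h import *
print(ld('w1')[0])
# tool-frame -> pixel using w3 (camera fixed on tool)
s=read_state();p=s['tcp_pos'];Rm=R.from_rotvec(s['eef_rot'])
for x in(11,-11):
  for z in (0,-13,-19,-30,-40):
    print(x,z,w2px('w3',[p+Rm.apply(np.array([x,y,z])/1000) for y in(-42.5,42.5,-2.5,2.5)]).round(0).tolist())
im=cv2.resize(cv2.imread('pics/w3.png')[220:400,160:400],(800,600),interpolation=cv2.INTER_CUBIC)
im=np.clip(im.astype(float)*2.5,0,255).astype(np.uint8);cv2.imwrite('pics/v5.png',im)
E
```

```text
[[314.35839656   0.         279.29129829]
 [  0.         314.35839656 207.84837109]
 [  0.           0.           1.        ]]
11 0 [[208.0, 221.0], [351.0, 221.0], [276.0, 221.0], [284.0, 221.0]]
11 -13 [[203.0, 229.0], [356.0, 229.0], [275.0, 229.0], [284.0, 229.0]]
11 -19 [[201.0, 233.0], [359.0, 233.0], [275.0, 233.0], [284.0, 233.0]]
11 -30 [[195.0, 241.0], [364.0, 241.0], [275.0, 241.0], [285.0, 241.0]]
11 -40 [[190.0, 249.0], [370.0, 249.0], [274.0, 249.0], [285.0, 249.0]]
-11 0 [[211.0, 255.0], [349.0, 255.0], [276.0, 255.0], [284.0, 255.0]]
-11 -13 [[206.0, 265.0], [354.0, 265.0], [275.0, 265.0], [284.0, 265.0]]
-11 -19 [[204.0, 270.0], [356.0, 270.0], [275.0, 270.0], [284.0, 270.0]]
-11 -30 [[199.0, 280.0], [361.0, 280.0], [275.0, 280.0], [285.0, 280.0]]
-11 -40 [[194.0, 290.0], [366.0, 290.0], [275.0, 290.0], [285.0, 290.0]]
```

View pics/v5.png

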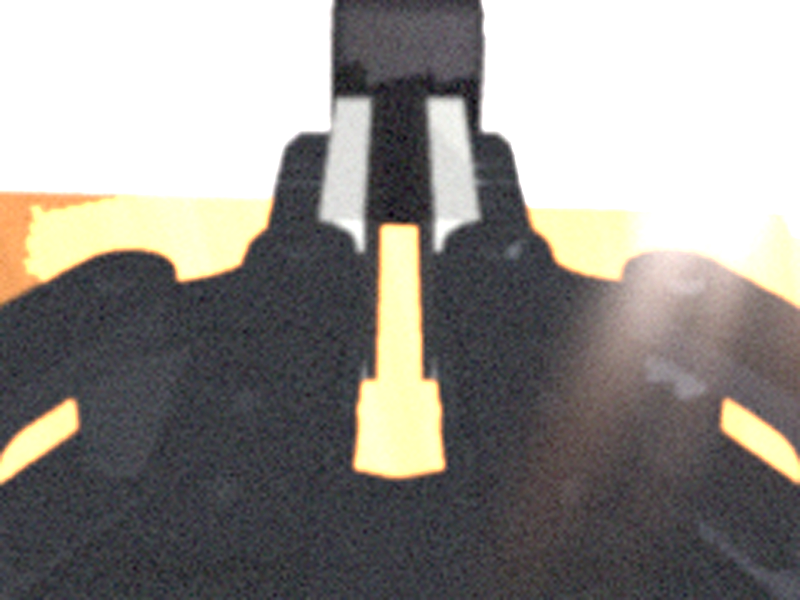

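The wrist and scene views agree that the fingers end above the handle, about 35–40 mm short of the reported TCP. I'll open and go lower in steps, watching the force.

Call:
servo_tool(
  motion=[
    [0, 0, 0, 0, 0, 0],
    [0, 0, 0, 0, 0, 0],
    [0, 0, 0, 0, 0, 0],
    [0, 0, 0, 0, 0, 0],
    [0.01, 0, 0.02, 0, 0, 0],
    [0.01, 0, 0.05, 0, 0, 0],
    [0.01, 0, 0.07, 0, 0, 0],
    [0.01, 0, 0.07, 0, 0, 0],
  ],
  grip=55,
)

```text
clock: 4.5
tcp_pos: [0.6095, -0.2523, 0.0272]
eef_rot: [-2.44, -1.976, 0.001]
wrist_force: [-1.1, 0.5, -0.1]
opening: 0.643
gripper_force: 0.0
```

```bash
python3 - <<'E'
from h import *
snap('wrist','w4'); snap('scene','s4')
s=read_state();print(s['tcp_pos'],s['wrist_force'],s['opening'])
a=cv2.imread('pics/w4.png')[180:360,160:400];b=cv2.imread('pics/s4.png')[150:240,140:260]
im=np.hstack([cv2.resize(a,(400,300),interpolation=cv2.INTER_CUBIC),cv2.resize(b,(400,300),interpolation=cv2.INTER_CUBIC)])
cv2.imwrite('pics/v6.png',np.clip(im.astype(float)*1.6,0,255).astype(np.uint8))
E
```

```text
[ 0.61012051 -0.25262443  0.02805182] [-0.71876287 -0.84880794  0.09082241] 0.6448015094401724
```

View pics/v6.png

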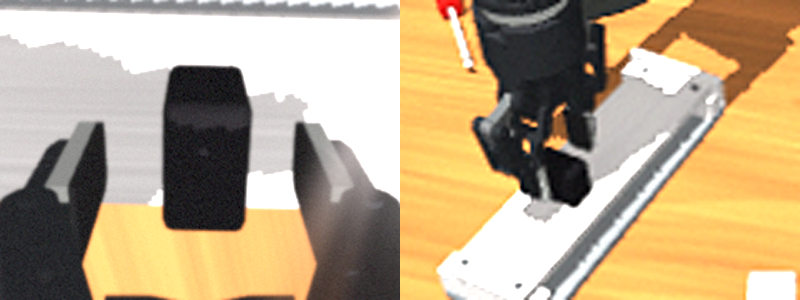

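```bash
python3 - <<'E'
from h import *
s=read_state();p=s['tcp_pos'];Rm=R.from_rotvec(s['eef_rot'])
for y in (27.5,-27.5):
  for z in (0,-15,-30,-45): print(y,z,w2px('s4',[p+Rm.apply(np.array([x,y,z])/1000) for x in(11,0,-11)]).round(1).tolist(), (p+Rm.apply(np.array([0,y,z])/1000)).round(3))
E
```

```text
27.5 0 [[187.2, 219.0], [183.7, 217.6], [180.2, 216.3]] [ 0.637 -0.258  0.028]
27.5 -15 [[186.3, 215.1], [182.8, 213.7], [179.3, 212.4]] [ 0.637 -0.258  0.043]
27.5 -30 [[185.4, 211.1], [181.8, 209.7], [178.3, 208.4]] [ 0.637 -0.258  0.058]
27.5 -45 [[184.5, 207.0], [180.9, 205.6], [177.3, 204.3]] [ 0.637 -0.258  0.073]
-27.5 0 [[198.6, 205.5], [195.2, 204.2], [191.8, 203.0]] [ 0.583 -0.247  0.028]
-27.5 -15 [[197.9, 201.5], [194.5, 200.3], [191.0, 199.0]] [ 0.583 -0.247  0.043]
-27.5 -30 [[197.2, 197.5], [193.7, 196.3], [190.2, 195.0]] [ 0.583 -0.247  0.058]
-27.5 -45 [[196.4, 193.5], [192.9, 192.2], [189.4, 190.9]] [ 0.583 -0.247  0.073]
```

Call:
servo_tool(
  motion=[
    [0, 0, 0.02, 0, 0, 0],
    [0, 0, 0.04, 0, 0, 0],
    [0, 0, 0.04, 0, 0, 0],
  ],
)

```text
clock: 4.97
tcp_pos: [0.6096, -0.2524, 0.0154]
eef_rot: [-2.441, -1.976, 0.001]
wrist_force: [-1.2, -0.1, 0.1]
opening: 0.645
gripper_force: 0.0
```

Call:
servo_tool(
  motion=[
    [0, 0, 0, 0, 0, 0],
    [0, 0, 0, 0, 0, 0],
    [0, 0, 0, 0, 0, 0],
    [0, 0, 0, 0, 0, 0],
    [0, 0, 0, 0, 0, 0],
    [0, 0, 0, 0, 0, 0],
  ],
  grip=15,
  grip_force=100,
)

```text
clock: 5.72
tcp_pos: [0.6105, -0.2528, 0.0168]
eef_rot: [2.441, 1.976, 0.001]
wrist_force: [-0.1, -0.2, 5.4]
opening: 0.26
gripper_force: 99.0
```

Call:
servo_tool(
  motion=[
    [0, 0, -0.01, 0, 0, 0],
    [0, 0, -0.04, 0, 0, 0],
    [0, 0, -0.1, 0, 0, 0],
    [0, 0, -0.17, 0, 0, 0],
    [0, 0, -0.24, 0, 0, 0],
    [0, 0, -0.3, 0, 0, 0],
    [0, 0, -0.33, 0, 0, 0],
    [0, 0, -0.34, 0, 0, 0],
    [0, 0, -0.34, 0, 0, 0],
  ],
)

```text
clock: 6.85
tcp_pos: [0.6097, -0.2524, 0.1177]
eef_rot: [-2.441, -1.977, 0.001]
wrist_force: [0.7, 0.1, -4.2]
opening: 0.262
gripper_force: 98.1
```

```bash
python3 - <<'E'
from h import *
s=read_state();print(s['tcp_pos'],s['opening'],s['wrist_force'],s['wrist_torque'],s['gripper_force'])
go([.591,.247,.118],down(np.radians(90+6.4)))
snap('wrist','w5')
E
```

```text
[ 0.6097359  -0.2524116   0.11766408] 0.2619379541976268 [ 0.72593693  0.05386235 -4.22455282] [-0.02076841 -0.12143938  0.06622759] 98.09085488319397
shift [ 1.6153e+00 -4.0720e-01 -4.0000e-04] turn [-0.0008 -0.0004 -0.3067]
```

Call:
servo_tool(
  motion=[
    [0.05, -0.01, 0, 0, 0, -0.01],
    [0.15, -0.035, 0, 0, 0, -0.03],
    [0.28, -0.07, 0, 0, 0, -0.06],
    [0.41, -0.1, 0, 0, 0, -0.09],
    [0.54, -0.135, 0, 0, 0, -0.12],
    [0.67, -0.17, 0, 0, 0, -0.15],
    [0.8, -0.2, 0, 0, 0, -0.18],
    [0.9, -0.225, 0, 0, 0, -0.21],
    [0.96, -0.24, 0, 0, 0, -0.24],
    [0.98, -0.247, 0, 0, 0, -0.28],
    [0.98, -0.247, 0, 0, 0, -0.3067],
    [0.98, -0.247, 0, 0, 0, -0.3067],
  ],
)

```text
clock: 8.4
tcp_pos: [0.5988, 0.0494, 0.1181]
eef_rot: [2.095, 2.341, -0.0]
wrist_force: [0.5, -0.8, -4.8]
opening: 0.263
gripper_force: 98.0
```

```bash
python3 - <<'E'
from h import *
s=read_state();print(s['tcp_pos'],s['opening'],s['gripper_force'])
go([.591,.247,.04],down(np.radians(90+6.4)))
E
```

```text
[0.59876469 0.04942041 0.11809965] 0.2632695221379612 98.02167534828186
shift [0.6575 0.0472 0.2601] turn [-0.      0.0004 -0.0008]
```

Call:
servo_tool(
  motion=[
    [0.05, 0.004, 0, 0, 0, 0],
    [0.16, 0.012, 0.01, 0, 0, 0],
    [0.29, 0.02, 0.03, 0, 0, 0],
    [0.42, 0.03, 0.08, 0, 0, 0],
    [0.54, 0.04, 0.14, 0, 0, 0],
    [0.62, 0.045, 0.2, 0, 0, 0],
    [0.65, 0.047, 0.24, 0, 0, 0],
    [0.6575, 0.047, 0.26, 0, 0, 0],
    [0.6575, 0.047, 0.26, 0, 0, 0],
  ],
)

```text
clock: 9.52
tcp_pos: [0.5907, 0.247, 0.0398]
eef_rot: [2.095, 2.341, -0.002]
wrist_force: [-0.3, -0.1, -3.8]
opening: 0.258
gripper_force: 101.0
```

```bash
python3 - <<'E'
from h import *
s=read_state();print(s['tcp_pos'],s['opening'],s['gripper_force'])
snap('wrist','w6');snap('scene','s6')
a=cv2.imread('pics/w6.png');b=cv2.imread('pics/s6.png')[160:310,310:470]
cv2.imwrite('pics/v7.png',np.hstack([cv2.resize(a,(480,360)),cv2.resize(b,(320,300),interpolation=cv2.INTER_CUBIC)[:,:] if 0 else cv2.copyMakeBorder(cv2.resize(b,(320,300),interpolation=cv2.INTER_CUBIC),0,60,0,0,cv2.BORDER_CONSTANT)]))
E
```

```text
[0.59072125 0.24700335 0.03982936] 0.257628824654305 100.97001314163208
```

View pics/v7.png

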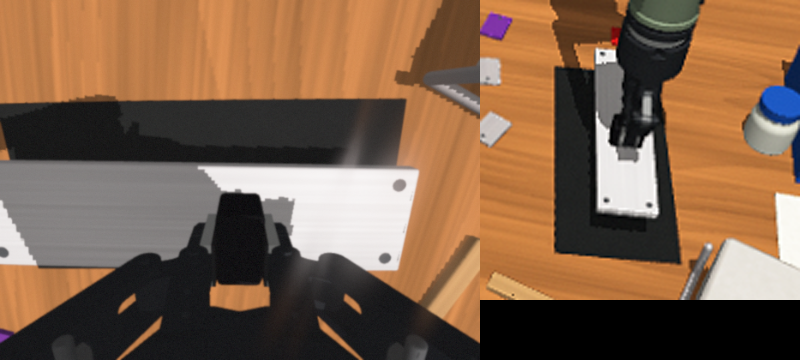

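```bash
python3 - <<'E'
from h import *
k=560/480
print(px2w('w6',np.array([[405,98],[3,104]])*k,.003))
Rz=R.from_euler('z',.1118);print([(Rz.apply([x,.075,0])+[.5615,.2428,0]).round(4) for x in(.16,-.16)])
c=px2w('w6',np.array([[418,170],[398,270]])*k,.065);print(c, c.mean(0))
s=read_state();go([.591,.247,-.011],down(np.radians(96.4)))
E
```

```text
[[0.70792574 0.33302359 0.003     ]
 [0.39925747 0.29468236 0.003     ]]
[array([0.7121, 0.3352, 0.    ]), array([0.3941, 0.2995, 0.    ])]
[[0.69062055 0.29051587 0.065     ]
 [0.69834335 0.22254846 0.065     ]] [0.69448195 0.25653216 0.065     ]
shift [-0.0003 -0.0014  0.1725] turn [ 0.001   0.     -0.0011]
```

Call:
servo_tool(
  motion=[
    [-0.006, 0, 0.04, 0, 0, 0],
    [-0.006, 0, 0.09, 0, 0, 0],
    [-0.006, 0, 0.13, 0, 0, 0],
    [-0.006, 0, 0.15, 0, 0, 0],
    [-0.006, 0, 0.16, 0, 0, 0],
    [-0.006, 0, 0.165, 0, 0, 0],
    [-0.006, 0, 0.169, 0, 0, 0],
    [-0.006, 0, 0.169, 0, 0, 0],
  ],
)

```text
clock: 10.62
tcp_pos: [0.5911, 0.2463, -0.0103]
eef_rot: [2.094, 2.342, 0.001]
wrist_force: [1.2, -1.3, -4.1]
opening: 0.259
gripper_force: 100.9
```

Not yet touching; a little more.

Call:
servo_tool(
  motion=[
    [0, 0, 0.003, 0, 0, 0],
    [0, 0, 0.006, 0, 0, 0],
    [0, 0, 0.008, 0, 0, 0],
    [0, 0, 0.008, 0, 0, 0],
  ],
)

```text
clock: 11.12
tcp_pos: [0.591, 0.2463, -0.0123]
eef_rot: [2.094, 2.342, 0.001]
wrist_force: [-1.3, -1.3, 2.5]
opening: 0.264
gripper_force: 102.0
```

Call:
servo_tool(
  motion=[
    [0, 0, 0, 0, 0, 0],
    [0, 0, 0, 0, 0, 0],
    [0, 0, 0, 0, 0, 0],
    [0, 0, 0, 0, 0, 0],
    [0, 0, -0.06, 0, 0, 0],
    [0, 0, -0.2, 0, 0, 0],
    [0, 0, -0.35, 0, 0, 0],
    [0, 0, -0.45, 0, 0, 0],
    [0, 0, -0.45, 0, 0, 0],
  ],
  grip=60,
)

```text
clock: 12.25
tcp_pos: [0.593, 0.247, 0.1264]
eef_rot: [2.091, 2.339, 0.011]
wrist_force: [0.0, 0.3, -0.3]
opening: 0.706
gripper_force: 0.0
```

```bash
python3 - <<'E'
from h import *
s=read_state();print(s['tcp_pos'],s['qpos'])
# next: over coupon (652,55) yaw 0.2, high
go([.600,.04,.16],down(np.radians(0)))
go([.600,.04,.16],down(np.radians(90)))
E
```

```text
[0.59295741 0.24702952 0.1264096 ] [ 3.76855241e-01  4.68170790e-01  1.51286696e+00 -3.93472910e-05
  1.15246430e+00  2.65106025e-01]
shift [-0.6882 -0.0528 -0.1138] turn [ 0.0039 -0.0078  1.6067]
shift [-0.6882 -0.0528 -0.1138] turn [ 0.0073 -0.0024  0.1067]
```

```bash
cat >> h.py <<'E'
def coupons(fn,zt=.006):
    w=cv2.imread('pics/'+fn+'.png'); hsv=cv2.cvtColor(w,cv2.COLOR_BGR2HSV)
    m=((hsv[...,1]<70)&(hsv[...,2]>70)).astype(np.uint8)
    m=cv2.morphologyEx(m,cv2.MORPH_OPEN,np.ones((3,3)))
    for c in cv2.findContours(m,cv2.RETR_EXTERNAL,cv2.CHAIN_APPROX_NONE)[0]:
        if cv2.contourArea(c)<500: continue
        W=px2w(fn,c[:,0,:].astype(float),zt)[:,:2]
        r=cv2.minAreaRect((W*1000).astype(np.float32)); (cx,cy),(a,b),t=r
        if a<b: a,b,t=b,a,t+90
        t=(t+90)%180-90
        if 40<a<62 and 28<b<45: print('coupon',round(cx,1),round(cy,1),'size',round(a,1),round(b,1),'yaw',round(t,1))
E
python3 - <<'E'
from h import *
coupons('wrist0')
go([.662,.0547,.12],down(0))
E
```

```text
coupon 434.4 -77.4 size 51.3 37.0 yaw 17.7
coupon 643.8 -74.3 size 50.7 37.9 yaw 13.4
coupon 727.1 14.9 size 40.8 38.9 yaw 0.2
coupon 651.7 54.1 size 51.0 36.6 yaw 1.6
coupon 445.8 52.6 size 50.9 36.7 yaw 10.8
coupon 553.9 76.1 size 50.6 36.4 yaw -25.5
shift [-0.6628  0.157   0.0212] turn [ 0.0039 -0.0078  1.6067]
```

Call:
servo_tool(
  motion=[
    [-0.08, 0.02, 0, 0, 0, 0.1],
    [-0.22, 0.05, 0, 0, 0, 0.25],
    [-0.36, 0.08, 0, 0, 0, 0.4],
    [-0.5, 0.12, 0, 0, 0, 0.55],
    [-0.61, 0.145, 0.01, 0, 0, 0.7],
    [-0.6628, 0.157, 0.02, 0, 0, 0.85],
    [-0.6628, 0.157, 0.02, 0.004, -0.008, 0.9],
  ],
  grip=46,
)

```text
clock: 13.12
tcp_pos: [0.6592, 0.0521, 0.1146]
eef_rot: [2.929, 1.128, -0.018]
wrist_force: [-0.3, 0.8, -0.7]
opening: 0.54
gripper_force: 0.0
```

Call:
servo_tool(
  motion=[
    [0, 0, 0, 0, 0, 0.15],
    [0, 0, 0, 0, 0, 0.32],
    [0, 0, 0, 0, 0, 0.48],
    [0, 0, 0, 0, 0, 0.62],
    [0, 0, 0, 0, 0, 0.7067],
    [0, 0, 0, 0, 0, 0.7067],
    [0, 0, 0, 0, 0, 0.7067],
  ],
)

```text
clock: 14.0
tcp_pos: [0.6596, 0.0538, 0.1156]
eef_rot: [3.135, 0.002, -0.012]
wrist_force: [0.1, 0.3, 0.3]
opening: 0.54
gripper_force: 0.0
```

```bash
python3 - <<'E'
from h import *
snap('wrist','c1');coupons('c1')
s=read_state();print(s['tcp_pos'],R.from_rotvec(s['eef_rot']).as_matrix().round(3)[:,0])
E
```

```text
coupon 555.9 75.8 size 52.1 36.5 yaw -25.3
coupon 645.1 -74.3 size 50.8 36.6 yaw 13.5
coupon 653.0 54.3 size 50.0 35.9 yaw -0.1
coupon 724.7 14.7 size 40.8 40.7 yaw 0.2
[0.65965372 0.05385482 0.11568125] [ 1.     0.001 -0.007]
```

Call:
servo_tool(
  motion=[
    [0.011, -0.0015, 0.1, 0, 0.0067, 0],
    [0.011, -0.0015, 0.22, 0, 0.0067, 0],
    [0.011, -0.0015, 0.33, 0, 0.0067, 0],
    [0.011, -0.0015, 0.4, 0, 0.0067, 0],
    [0.011, -0.0015, 0.43, 0, 0.0067, 0],
    [0.011, -0.0015, 0.445, 0, 0.0067, 0],
    [0.011, -0.0015, 0.452, 0, 0.0067, 0],
    [0.011, -0.0015, 0.452, 0, 0.0067, 0],
  ],
)

```text
clock: 15.05
tcp_pos: [0.6628, 0.0535, -0.0188]
eef_rot: [3.136, 0.0, 0.003]
wrist_force: [0.6, -0.7, 0.7]
opening: 0.537
gripper_force: 0.0
```

Call:
servo_tool(
  motion=[
    [0, 0, 0.005, 0, 0, 0],
    [0, 0, 0.01, 0, 0, 0],
    [0, 0, 0.015, 0, 0, 0],
    [0, 0, 0.015, 0, 0, 0],
  ],
)

```text
clock: 15.55
tcp_pos: [0.6622, 0.0535, -0.0243]
eef_rot: [3.135, -0.0, 0.0]
wrist_force: [-0.3, 0.0, 0.3]
opening: 0.536
gripper_force: 0.0
```

Call:
servo_tool(
  motion=[
    [0, 0, 0.004, 0, 0, 0],
    [0, 0, 0.008, 0, 0, 0],
    [0, 0, 0.012, 0, 0, 0],
    [0, 0, 0.012, 0, 0, 0],
  ],
)

```text
clock: 16.05
tcp_pos: [0.6622, 0.0534, -0.0278]
eef_rot: [3.135, 0.0, 0.0]
wrist_force: [-0.7, -0.4, 0.9]
opening: 0.539
gripper_force: 0.0
```

Call:
servo_tool(
  motion=[
    [0, 0, 0.004, 0, 0, 0],
    [0, 0, 0.007, 0, 0, 0],
    [0, 0, 0.007, 0, 0, 0],
  ],
)

```text
clock: 16.42
tcp_pos: [0.6623, 0.0534, -0.0299]
eef_rot: [3.135, 0.0, 0.001]
wrist_force: [1.1, -0.2, 0.3]
opening: 0.541
gripper_force: 0.0
```

Call:
servo_tool(
  motion=[
    [0, 0, 0, 0, 0, 0],
    [0, 0, 0, 0, 0, 0],
    [0, 0, 0, 0, 0, 0],
  ],
  grip=30,
  grip_force=60,
)

```text
clock: 16.8
tcp_pos: [0.6632, 0.0541, -0.0286]
eef_rot: [3.136, -0.0, 0.004]
wrist_force: [-1.5, 1.8, 5.8]
opening: 0.351
gripper_force: 6.0
```

Call:
servo_tool(
  motion=[
    [0, 0, -0.01, 0, 0, 0],
    [0, 0, -0.01, 0, 0, 0],
    [0, 0, -0.01, 0, 0, 0],
    [0, 0, 0, 0, 0, 0],
    [0, 0, 0.008, 0, 0, 0],
    [0, 0, 0.012, 0, 0, 0],
    [0, 0, 0.015, 0, 0, 0],
    [0, 0, 0.015, 0, 0, 0],
  ],
  grip=46,
)

```text
clock: 17.8
tcp_pos: [0.6623, 0.0534, -0.0343]
eef_rot: [3.135, 0.0, 0.001]
wrist_force: [0.7, 0.0, 0.3]
opening: 0.539
gripper_force: 0.0
```

Call:
servo_tool(
  motion=[
    [0, 0, 0, 0, 0, 0],
    [0, 0, 0, 0, 0, 0],
    [0, 0, 0, 0, 0, 0],
  ],
  grip=28,
)

```text
clock: 18.18
tcp_pos: [0.6627, 0.0534, -0.0338]
eef_rot: [3.136, -0.0, 0.002]
wrist_force: [-0.2, 0.1, 4.2]
opening: 0.397
gripper_force: 60.0
```

Call:
servo_tool(
  motion=[
    [0, 0, -0.03, 0, 0, 0],
    [0, 0, -0.12, 0, 0, 0],
    [0, 0, -0.24, 0, 0, 0],
    [0, 0, -0.36, 0, 0, 0],
    [0, 0, -0.42, 0, 0, 0],
    [0, 0, -0.43, 0, 0, 0],
    [0, 0, -0.43, 0, 0, 0],
  ],
)

```text
clock: 19.05
tcp_pos: [0.6614, 0.0541, 0.0934]
eef_rot: [3.135, -0.0, -0.003]
wrist_force: [0.2, 0.1, -1.9]
opening: 0.394
gripper_force: 59.8
```

```bash
python3 - <<'E'
from h import *
s=read_state();print(s['tcp_pos'],s['opening'],s['gripper_force'])
go([.4997,-.2315,.095],down(np.radians(-12.35)))
E
```

```text
[0.66140407 0.05413102 0.09342232] 0.3935264929372596 59.81357216835022
shift [-0.539   0.9521  0.0017] turn [0.0062 0.0011 0.2058]
```

Call:
servo_tool(
  motion=[
    [-0.04, 0.07, 0, 0, 0, 0.02],
    [-0.12, 0.22, 0, 0, 0, 0.05],
    [-0.21, 0.38, 0, 0, 0, 0.09],
    [-0.3, 0.54, 0, 0, 0, 0.13],
    [-0.4, 0.7, 0, 0, 0, 0.16],
    [-0.48, 0.84, 0, 0.003, 0, 0.19],
    [-0.525, 0.92, 0, 0.006, 0, 0.2058],
    [-0.539, 0.952, 0.002, 0.006, 0.001, 0.2058],
    [-0.539, 0.952, 0.002, 0.006, 0.001, 0.2058],
    [-0.539, 0.952, 0.002, 0.006, 0.001, 0.2058],
  ],
)

```text
clock: 20.3
tcp_pos: [0.5008, -0.2306, 0.0955]
eef_rot: [-3.123, 0.336, -0.003]
wrist_force: [0.4, 0.3, -0.9]
opening: 0.392
gripper_force: 59.9
```

```bash
python3 - <<'E'
from h import *
s=read_state();print(s['tcp_pos'],s['opening'],s['gripper_force'])
snap('wrist','p1');snap('side','d1');snap('scene','sp1')
im=cv2.imread('pics/p1.png');Rz=R.from_euler('z',-12.35,degrees=True)
for m in [(-117,45,32),(-117,-45,32),(119,45,32),(119,-45,32),(-117,-45,10),(-117,45,10),(119,45,10),(119,-45,10),(141,45,32),(141,-45,32)]:
    u=w2px('p1',Rz.apply(np.array(m)/1000.)+[.5762,-.2482,0])[0]; print(m,u.round(1)); cv2.circle(im,tuple(int(k) for k in u.round()),3,(0,0,255),1)
cv2.imwrite('pics/p1o.png',cv2.resize(im,(800,600)))
E
```

```text
[ 0.50081081 -0.23055428  0.09551701] 0.39246519997249923 59.86583769321442
(-117, 45, 32) [225.4 254.3]
(-117, -45, 32) [333.2 254.4]
(119, 45, 32) [208.6 -88. ]
(119, -45, 32) [350.8 -87.7]
(-117, -45, 10) [329.2 243.9]
(-117, 45, 10) [229.4 243.8]
(119, 45, 10) [215.3 -68.9]
(119, -45, 10) [344.  -68.7]
(141, 45, 32) [ 206.8 -129.8]
(141, -45, 32) [ 352.7 -129.5]
```

View pics/p1o.png

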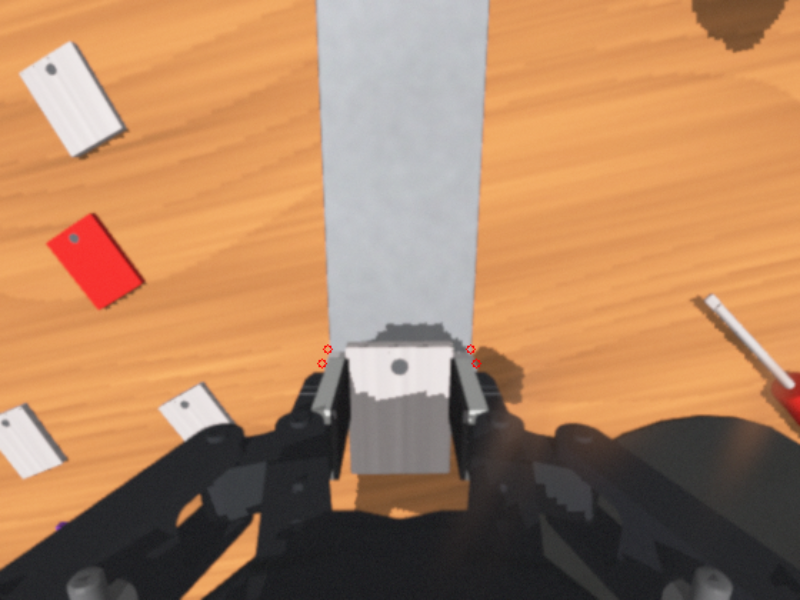

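```bash
python3 - <<'E'
from h import *
im=cv2.imread('pics/p1.png'); hsv=cv2.cvtColor(im,cv2.COLOR_BGR2HSV)
P=[]
for r in range(5,225,5):
    m=np.where(hsv[r,200:360,1]<45)[0]+200
    P.append([(m.min()-.5,r),(m.max()+.5,r)])
P=np.array(P,float); L=px2w('p1',P[:,0],.01)[:,:2];Rr=px2w('p1',P[:,1],.01)[:,:2]
out=[]
for q in (L,Rr):
    v=cv2.fitLine(q.astype(np.float32)*1000,cv2.DIST_HUBER,0,.01,.01).ravel(); a=np.degrees(np.arctan2(v[1],v[0]));a=(a+90)%180-90
    n=np.array([-np.sin(np.radians(-12.35)),np.cos(np.radians(-12.35))]); d=((q-[.5762,-.2482])@n*1000); print(a,d[[0,10,20,30,40,-1]].round(1))
E
```

```text
-12.568787 [42.7 43.5 43.7 43.  43.3 43.9]
-12.544975 [-45.6 -45.1 -45.3 -44.9 -45.3 -45.1]
```

```bash
cat >> h.py <<'E'
TR=np.array([.57597,-.24927,0]); TY=np.radians(-12.5)
def tray(x,y,z): return R.from_euler('z',TY).apply(np.array([x,y,z])/1000.)+TR
E
python3 - <<'E'
from h import *
print(tray(-78.3,0,0));go(tray(-78.3,0,-22.5),down(TY))
E
```

```text
[ 0.49952602 -0.23232278  0.        ]
shift [-0.0044  0.0071  0.3939] turn [-0.0006 -0.0019  0.004 ]
```

Call:
servo_tool(
  motion=[
    [-0.004, 0.007, 0.08, 0, -0.002, 0.004],
    [-0.004, 0.007, 0.2, 0, -0.002, 0.004],
    [-0.004, 0.007, 0.31, 0, -0.002, 0.004],
    [-0.004, 0.007, 0.37, 0, -0.002, 0.004],
    [-0.004, 0.007, 0.388, 0, -0.002, 0.004],
    [-0.004, 0.007, 0.393, 0, -0.002, 0.004],
    [-0.004, 0.007, 0.393, 0, -0.002, 0.004],
  ],
)

```text
clock: 21.32
tcp_pos: [0.4999, -0.2334, -0.0213]
eef_rot: [3.123, -0.344, 0.003]
wrist_force: [0.4, 0.0, 0.1]
opening: 0.394
gripper_force: 59.9
```

Call:
servo_tool(
  motion=[
    [-0.006, 0, 0, 0, 0, 0],
    [-0.012, 0, 0, 0, 0, 0],
    [-0.015, 0, 0, 0, 0, 0],
    [-0.015, 0, 0, 0, 0, 0],
  ],
)

```text
clock: 21.82
tcp_pos: [0.4948, -0.2323, -0.022]
eef_rot: [-3.122, 0.344, -0.0]
wrist_force: [-0.6, -0.2, -1.5]
opening: 0.394
gripper_force: 59.9
```

Call:
servo_tool(
  motion=[
    [-0.004, 0, 0, 0, 0, 0],
    [-0.008, 0, 0, 0, 0, 0],
    [-0.008, 0, 0, 0, 0, 0],
  ],
)

```text
clock: 22.2
tcp_pos: [0.4947, -0.2324, -0.0216]
eef_rot: [3.122, -0.345, 0.007]
wrist_force: [5.2, -0.4, -2.4]
opening: 0.394
gripper_force: 59.8
```

Call:
servo_tool(
  motion=[
    [0.002, -0.002, 0.003, 0, 0, 0],
    [0.003, -0.003, 0.006, 0, 0, 0],
    [0.003, -0.003, 0.008, 0, 0, 0],
    [0.003, -0.003, 0.008, 0, 0, 0],
  ],
)

```text
clock: 22.7
tcp_pos: [0.4948, -0.2316, -0.0237]
eef_rot: [3.122, -0.344, 0.005]
wrist_force: [5.0, -1.1, 4.8]
opening: 0.394
gripper_force: 60.5
```

Call:
servo_tool(
  motion=[
    [0, 0, 0, 0, 0, 0],
    [0, 0, 0, 0, 0, 0],
    [0, 0, 0, 0, 0, 0],
    [0, 0, -0.05, 0, 0, 0],
    [0, 0, -0.18, 0, 0, 0],
    [0, 0, -0.33, 0, 0, 0],
    [0, 0, -0.44, 0, 0, 0],
    [0, 0, -0.46, 0, 0, 0],
    [0, 0, -0.46, 0, 0, 0],
  ],
  grip=46,
)

```text
clock: 23.82
tcp_pos: [0.4931, -0.2309, 0.1136]
eef_rot: [-3.122, 0.344, 0.0]
wrist_force: [-0.2, 0.3, -0.3]
opening: 0.539
gripper_force: 0.0
```

```bash
cat >> h.py <<'E'
def over(cx,cy,yaw,z,off=10):
    "TCP target for gripping a coupon (mm,deg) off mm ahead of its centre"
    y=np.radians(yaw); go(np.array([cx+off*np.cos(y),cy+off*np.sin(y),z])/1000.,down(y))
E
python3 - <<'E'
from h import *
s=read_state();print(s['tcp_pos'],s['opening'])
snap('wrist','r1'); coupons('r1',.016); print(tray(-92,0,0))
over(645.1,-74.3,13.5,115)
E
```

```text
[ 0.4931257  -0.23089623  0.11355078] 0.5389151090986463
coupon 450.2 39.0 size 48.5 39.2 yaw 10.3
coupon 439.1 -85.5 size 48.5 37.9 yaw 17.8
coupon 640.6 -83.1 size 49.3 36.1 yaw 13.4
[ 0.48615077 -0.22935756  0.        ]
shift [ 0.4122 -0.6342 -0.0079] turn [-0.0013  0.0015 -0.4348]
```

Call:
servo_tool(
  motion=[
    [0.03, -0.05, 0, 0, 0, -0.04],
    [0.11, -0.17, 0, 0, 0, -0.11],
    [0.2, -0.31, 0, 0, 0, -0.2],
    [0.29, -0.45, 0, 0, 0, -0.29],
    [0.37, -0.57, 0, 0, 0, -0.38],
    [0.41, -0.63, -0.008, 0, 0, -0.43],
    [0.412, -0.634, -0.008, 0, 0, -0.435],
    [0.412, -0.634, -0.008, 0, 0, -0.435],
  ],
)

```text
clock: 24.88
tcp_pos: [0.6548, -0.0722, 0.115]
eef_rot: [-3.119, -0.37, 0.003]
wrist_force: [-0.2, -0.5, -0.3]
opening: 0.535
gripper_force: 0.0
```

```bash
python3 - <<'E'
from h import *
snap('wrist','c2');coupons('c2');s=read_state();print(s['tcp_pos'])
over(645.1,-74.3,13.5,-34)
E
```

```text
coupon 555.5 75.0 size 52.6 36.5 yaw -25.1
coupon 644.8 -75.2 size 49.2 36.1 yaw 13.5
coupon 725.1 16.4 size 41.3 41.1 yaw 69.4
[ 0.65464902 -0.07270209  0.11529589]
shift [ 0.0019 -0.0019  0.4977] turn [-0.0007  0.0015 -0.0003]
```

Call:
servo_tool(
  motion=[
    [0.002, 0, 0.1, 0, 0, 0],
    [0.002, 0, 0.25, 0, 0, 0],
    [0.002, 0, 0.38, 0, 0, 0],
    [0.002, 0, 0.46, 0, 0, 0],
    [0.002, 0, 0.488, 0, 0, 0],
    [0.002, 0, 0.498, 0, 0, 0],
    [0.002, 0, 0.498, 0, 0, 0],
  ],
)

```text
clock: 25.8
tcp_pos: [0.6568, -0.0725, -0.0324]
eef_rot: [3.12, 0.369, 0.003]
wrist_force: [-0.5, -0.6, 0.1]
opening: 0.539
gripper_force: 0.0
```

Call:
servo_tool(
  motion=[
    [0, 0, 0, 0, 0, 0],
    [0, 0, 0, 0, 0, 0],
    [0, 0, 0, 0, 0, 0],
  ],
  grip=28,
)

```text
clock: 26.18
tcp_pos: [0.6572, -0.0724, -0.0317]
eef_rot: [3.119, 0.37, 0.004]
wrist_force: [-1.6, -0.9, 6.5]
opening: 0.388
gripper_force: 59.3
```

Call:
servo_tool(
  motion=[
    [0, 0, -0.03, 0, 0, 0],
    [0, 0, -0.12, 0, 0, 0],
    [0, 0, -0.24, 0, 0, 0],
    [0, 0, -0.36, 0, 0, 0],
    [0, 0, -0.42, 0, 0, 0],
    [0, 0, -0.43, 0, 0, 0],
  ],
)

```text
clock: 26.92
tcp_pos: [0.6567, -0.0723, 0.0967]
eef_rot: [3.12, 0.37, 0.003]
wrist_force: [0.3, 0.6, -0.4]
opening: 0.386
gripper_force: 59.7
```

```bash
cat >> h.py <<'E'
def place(cx,g,zg,p,up):
    "coupon centre cx mm from the stop face along the tray; g grip offset, zg TCP z (mm) at the grip on the bench"
    p=np.radians(p); zc=25*np.sin(p)+3*np.cos(p); z0=zg-3
    t=tray(-117.5+cx+g*np.cos(p)+z0*np.sin(p),0,10+zc-g*np.sin(p)+z0*np.cos(p)+up)
    print('tcp target',t.round(4)); go(t,down(TY,p))
def edge(fn):
    "front edge row of the held coupon, mean col"
    im=cv2.imread('pics/'+fn+'.png'); hsv=cv2.cvtColor(im,cv2.COLOR_BGR2HSV)
    for c in (260,275,290):
        s=hsv[150:290,c,1]<60; print(c,150+np.argmax(s),end=' ')
    r=np.where(hsv[250,240:320,1]<60)[0]+240; print('cols',r.min(),r.max())
E
python3 - <<'E'
from h import *
snap('wrist','h2');edge('h2');edge('p1')
s=read_state();print(s['tcp_pos'],s['opening'])
place(58.75,12.3,-31.7,10.4,60)
E
```

```text
260 241 275 241 290 241 cols 240 319
260 150 275 150 290 150 cols 240 319
[ 0.65603136 -0.07218581  0.09571308] 0.37977481547650305
tcp target [ 0.5243 -0.2378  0.0411]
shift [-0.556   0.4343  0.1817] turn [ 0.0389 -0.1705  0.4324]
```

```bash
python3 - <<'E'
from h import *
a=px2w('h2',[[280,241.]],.1334)[0]; d=a[:2]-[.65603,-.07219]; y=np.radians(13.4); print(d@[np.cos(y),np.sin(y)])
a=px2w('p1',[[280,241.5]],.1353)[0]; d=a[:2]-[.5008,-.2306]; y=np.radians(-12.35); print(d@[np.cos(y),np.sin(y)])
b=px2w('h2',[[280,241.]],.1314)[0]; d=b[:2]-[.65603,-.07219]; y=np.radians(13.4); print(d@[np.cos(y),np.sin(y)])
s=read_state(); print(s['opening'],s['gripper_force'])
E
```

```text
0.01465950397762241
0.015530492672686502
0.01382022141639406
0.37977481547650305 59.7098995372653
```

```bash
python3 - <<'E'
from h import *
place(58.75,10.5,-31.9,10.4,45)
E
```

```text
tcp target [ 0.5225 -0.2374  0.0262]
shift [-0.5614  0.4316  0.2312] turn [ 0.0389 -0.1705  0.4324]
```

Call:
servo_tool(
  motion=[
    [-0.05, 0.04, 0, 0, -0.01, 0.03],
    [-0.16, 0.12, 0, 0.01, -0.04, 0.11],
    [-0.28, 0.21, 0, 0.02, -0.08, 0.2],
    [-0.4, 0.31, 0.03, 0.03, -0.12, 0.3],
    [-0.5, 0.38, 0.1, 0.035, -0.15, 0.39],
    [-0.55, 0.425, 0.19, 0.039, -0.17, 0.432],
    [-0.561, 0.432, 0.231, 0.039, -0.17, 0.432],
    [-0.561, 0.432, 0.231, 0.039, -0.17, 0.432],
    [-0.561, 0.432, 0.231, 0.039, -0.17, 0.432],
  ],
)

```text
clock: 28.1
tcp_pos: [0.5239, -0.2368, 0.0267]
eef_rot: [-3.091, 0.335, 0.278]
wrist_force: [-0.2, -0.0, -0.4]
opening: 0.384
gripper_force: 59.7
```

```bash
python3 - <<'E'
from h import *
s=read_state();print(s['tcp_pos'],s['opening'],s['gripper_force'])
snap('wrist','q2')
place(58.75,10.5,-31.9,10.4,3)
E
```

```text
[ 0.52393796 -0.23684795  0.02666933] 0.3844036238139516 59.73930769599974
tcp target [ 0.5225 -0.2374 -0.0158]
shift [0.0209 0.0027 0.1409] turn [ 0.0003 -0.0023  0.0019]
```

Call:
servo_tool(
  motion=[
    [0.003, 0.001, 0.02, 0, 0, 0],
    [0.009, 0.002, 0.06, 0, 0, 0],
    [0.015, 0.003, 0.1, 0, 0, 0],
    [0.019, 0.003, 0.13, 0, 0, 0],
    [0.021, 0.003, 0.14, 0, 0, 0],
    [0.021, 0.003, 0.14, 0, 0, 0],
  ],
)

```text
clock: 28.9
tcp_pos: [0.5213, -0.2381, -0.0165]
eef_rot: [-3.09, 0.338, 0.281]
wrist_force: [-0.2, 0.1, -0.5]
opening: 0.386
gripper_force: 59.7
```

Call:
servo_tool(
  motion=[
    [0.0005, 0, 0.003, 0, 0, 0],
    [0.001, 0, 0.006, 0, 0, 0],
    [0.001, 0, 0.006, 0, 0, 0],
  ],
)

```text
clock: 29.28
tcp_pos: [0.5214, -0.2381, -0.0179]
eef_rot: [-3.091, 0.338, 0.28]
wrist_force: [-0.4, -0.1, -0.5]
opening: 0.382
gripper_force: 59.7
```

Call:
servo_tool(
  motion=[
    [0.0005, 0, 0.003, 0, 0, 0],
    [0.001, 0, 0.006, 0, 0, 0],
    [0.001, 0, 0.006, 0, 0, 0],
  ],
)

```text
clock: 29.65
tcp_pos: [0.5215, -0.2382, -0.0188]
eef_rot: [-3.091, 0.338, 0.28]
wrist_force: [-1.4, 0.6, 5.9]
opening: 0.384
gripper_force: 60.8
```

Call:
servo_tool(
  motion=[
    [0, 0, 0, 0, 0, 0],
    [0, 0, 0, 0, 0, 0],
    [0, 0, 0, 0, 0, 0],
    [0, 0, -0.04, 0, 0, 0],
    [0, 0, -0.15, 0, 0, 0],
    [0, 0, -0.3, 0, 0, 0],
    [0, 0, -0.42, 0, 0, 0],
    [0, 0, -0.45, 0, 0, 0],
    [0, 0, -0.45, 0, 0, 0],
  ],
  grip=46,
)

```text
clock: 30.78
tcp_pos: [0.545, -0.2433, 0.1131]
eef_rot: [-3.091, 0.338, 0.28]
wrist_force: [-0.0, -1.3, -0.1]
opening: 0.541
gripper_force: 0.0
```

```bash
python3 - <<'E'
from h import *
s=read_state();print(s['tcp_pos'])
c=snap('wrist','r2'); im=cv2.imread('pics/r2.png'); 
pts=np.array([tray(x,y,z) for x,y,z in [(-117.5,0,10),(-92,0,16),(-58.75,0,20),(-35,0,14)]]); u=w2px('r2',pts);print(u.round())
i,j=u[:,0].mean(),u[:,1].mean(); x0=int(i-80);y0=int(np.clip(j-80,0,260)); cv2.imwrite('pics/r2c.png',cv2.resize(im[y0:y0+160,x0:x0+160],(600,600),interpolation=cv2.INTER_CUBIC)); print(x0,y0)
over(555.5,75.5,-25.2,115)
E
```

```text
[ 0.54495682 -0.24333397  0.11310143]
[[277. 255.]
 [277. 238.]
 [277. 209.]
 [277. 182.]]
197 140
shift [-0.1593 -1.0376  0.0201] turn [0.0188 0.1739 0.2115]
```

View pics/r2c.png

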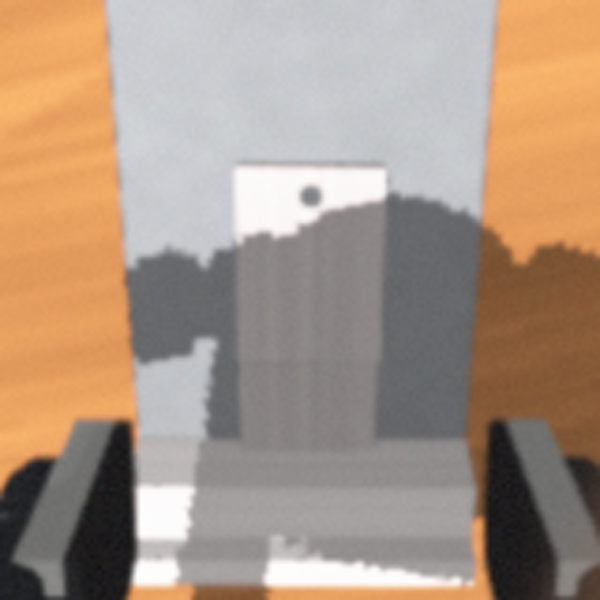

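Call:
servo_tool(
  motion=[
    [-0.01, -0.07, 0, 0, 0.02, 0.02],
    [-0.03, -0.22, 0.01, 0, 0.05, 0.05],
    [-0.06, -0.4, 0.01, 0.01, 0.08, 0.09],
    [-0.09, -0.58, 0.02, 0.01, 0.12, 0.13],
    [-0.12, -0.76, 0.02, 0.02, 0.15, 0.17],
    [-0.145, -0.92, 0.02, 0.02, 0.17, 0.2],
    [-0.159, -0.99, 0.02, 0.019, 0.174, 0.2115],
    [-0.159, -0.99, 0.02, 0.019, 0.174, 0.2115],
    [-0.159, -0.99, 0.02, 0.019, 0.174, 0.2115],
  ],
)

```text
clock: 31.95
tcp_pos: [0.5615, 0.0563, 0.1146]
eef_rot: [3.065, -0.685, -0.0]
wrist_force: [0.3, -0.2, -0.1]
opening: 0.538
gripper_force: 0.0
```

```bash
python3 - <<'E'
from h import *
snap('wrist','c3');coupons('c3');s=read_state();print(s['tcp_pos'])
over(555.5,75.5,-25.2,-34)
snap('scene','sc3')
E
```

```text
coupon 435.3 -77.6 size 52.0 35.9 yaw 17.9
coupon 554.9 75.7 size 49.7 35.7 yaw -25.1
[0.56175898 0.05597326 0.11480094]
shift [-0.0135 -0.0505  0.4959] turn [ 0.0009 -0.0004 -0.0008]
```

Call:
servo_tool(
  motion=[
    [-0.014, -0.05, 0.08, 0, 0, 0],
    [-0.015, -0.051, 0.22, 0, 0, 0],
    [-0.015, -0.051, 0.36, 0, 0, 0],
    [-0.015, -0.051, 0.45, 0, 0, 0],
    [-0.015, -0.051, 0.487, 0, 0, 0],
    [-0.015, -0.051, 0.499, 0, 0, 0],
    [-0.015, -0.051, 0.499, 0, 0, 0],
    [-0.015, -0.051, 0.499, 0, 0, 0],
  ],
)

```text
clock: 33.05
tcp_pos: [0.5658, 0.0727, -0.033]
eef_rot: [-3.065, 0.685, -0.006]
wrist_force: [0.7, -0.3, 0.2]
opening: 0.537
gripper_force: 0.0
```

Call:
servo_tool(
  motion=[
    [0, 0, 0, 0, 0, 0],
    [0, 0, 0, 0, 0, 0],
    [0, 0, 0, 0, 0, 0],
  ],
  grip=28,
)

```text
clock: 33.42
tcp_pos: [0.5658, 0.0727, -0.0327]
eef_rot: [-3.066, 0.685, -0.006]
wrist_force: [-0.1, 0.3, 5.2]
opening: 0.391
gripper_force: 59.1
```

Call:
servo_tool(
  motion=[
    [0, 0, -0.03, 0, 0, 0],
    [0, 0, -0.12, 0, 0, 0],
    [0, 0, -0.24, 0, 0, 0],
    [0, 0, -0.36, 0, 0, 0],
    [0, 0, -0.42, 0, 0, 0],
    [0, 0, -0.43, 0, 0, 0],
    [0, 0, -0.43, 0, 0, 0],
  ],
)

```text
clock: 34.3
tcp_pos: [0.5643, 0.0727, 0.0946]
eef_rot: [3.066, -0.685, 0.002]
wrist_force: [0.1, 0.2, -1.0]
opening: 0.389
gripper_force: 59.8
```

```bash
cat >> h.py <<'E'
def held(fn,yaw,zg,row=None):
    "grip offset g (mm) from the front edge of the held coupon, seen against the bench"
    s=read_state(); p=s['tcp_pos']; im=cv2.imread('pics/'+fn+'.png'); S=cv2.cvtColor(im,cv2.COLOR_BGR2HSV)[...,1]
    y=np.radians(yaw); out=[]
    for c in (262,270,280,290,298):
        col=S[200:260,c]<60; r=200+np.argmax(col)
        d=px2w(fn,[[c,r]],p[2]-zg/1000.+.006)[0][:2]-p[:2]; out.append(round(25-1000*d@[np.cos(y),np.sin(y)],1))
    print('tcp',p.round(4),'open',s['opening'].__round__(3),'F',round(s['gripper_force']),'g by col',out)
E
python3 - <<'E'
from h import *
snap('wrist','h3');held('h3',-25.2,-33)
E
```

```text
tcp [0.564  0.0727 0.0941] open 0.387 F 60 g by col [np.float64(9.3), np.float64(9.3), np.float64(9.3), np.float64(9.3), np.float64(9.3)]
```

```bash
python3 - <<'E'
from h import *
place(92.65,9.5,-32.5,10.3,40)
E
```

```text
tcp target [ 0.5546 -0.2445  0.0208]
shift [0.4218 0.9699 0.2451] turn [-0.0183 -0.1712 -0.2111]
```

Call:
servo_tool(
  motion=[
    [0.03, 0.07, 0, 0, -0.01, -0.01],
    [0.1, 0.22, 0, 0, -0.03, -0.04],
    [0.17, 0.4, 0, 0, -0.06, -0.08],
    [0.25, 0.58, 0.01, -0.01, -0.1, -0.13],
    [0.33, 0.76, 0.06, -0.015, -0.13, -0.17],
    [0.39, 0.9, 0.14, -0.018, -0.16, -0.2],
    [0.42, 0.96, 0.22, -0.018, -0.171, -0.211],
    [0.422, 0.97, 0.245, -0.018, -0.171, -0.211],
    [0.422, 0.97, 0.245, -0.018, -0.171, -0.211],
    [0.422, 0.97, 0.245, -0.018, -0.171, -0.211],
  ],
)

```text
clock: 35.6
tcp_pos: [0.5561, -0.2435, 0.0225]
eef_rot: [-3.091, 0.337, 0.274]
wrist_force: [0.4, 1.3, -0.1]
opening: 0.388
gripper_force: 59.9
```

```bash
python3 - <<'E'
from h import *
s=read_state();print(s['tcp_pos'],s['opening'],s['gripper_force'])
place(92.65,9.5,-32.5,10.3,1.5)
E
```

```text
[ 0.55605551 -0.243505    0.02251973] 0.38797518979539375 59.86056625843048
tcp target [ 0.5546 -0.2445 -0.0177]
shift [0.0197 0.0045 0.1327] turn [-0.0007 -0.003   0.0011]
```

Call:
servo_tool(
  motion=[
    [0.003, 0.001, 0.02, 0, 0, 0],
    [0.009, 0.002, 0.06, 0, 0, 0],
    [0.015, 0.003, 0.1, 0, 0, 0],
    [0.019, 0.003, 0.122, 0, 0, 0],
    [0.021, 0.003, 0.13, 0, 0, 0],
    [0.021, 0.003, 0.13, 0, 0, 0],
  ],
)

```text
clock: 36.35
tcp_pos: [0.5547, -0.2453, -0.0181]
eef_rot: [-3.091, 0.339, 0.276]
wrist_force: [0.9, 0.2, -0.2]
opening: 0.387
gripper_force: 59.9
```

Call:
servo_tool(
  motion=[
    [0.0005, 0, 0.003, 0, 0, 0],
    [0.001, 0, 0.006, 0, 0, 0],
    [0.001, 0, 0.006, 0, 0, 0],
  ],
)

```text
clock: 36.72
tcp_pos: [0.5547, -0.2452, -0.0196]
eef_rot: [-3.091, 0.339, 0.275]
wrist_force: [-0.1, -0.5, -0.9]
opening: 0.389
gripper_force: 59.9
```

Call:
servo_tool(
  motion=[
    [0.0005, 0, 0.003, 0, 0, 0],
    [0.001, 0, 0.005, 0, 0, 0],
    [0.001, 0, 0.005, 0, 0, 0],
  ],
)

```text
clock: 37.1
tcp_pos: [0.5548, -0.2453, -0.02]
eef_rot: [-3.091, 0.339, 0.275]
wrist_force: [-0.8, 0.6, 6.6]
opening: 0.39
gripper_force: 60.7
```

Call:
servo_tool(
  motion=[
    [0, 0, 0, 0, 0, 0],
    [0, 0, 0, 0, 0, 0],
    [0, 0, 0, 0, 0, 0],
    [0, 0, -0.04, 0, 0, 0],
    [0, 0, -0.15, 0, 0, 0],
    [0, 0, -0.3, 0, 0, 0],
    [0, 0, -0.42, 0, 0, 0],
    [0, 0, -0.45, 0, 0, 0],
    [0, 0, -0.45, 0, 0, 0],
  ],
  grip=46,
)

```text
clock: 38.22
tcp_pos: [0.5779, -0.2505, 0.1118]
eef_rot: [-3.091, 0.339, 0.275]
wrist_force: [0.5, -0.1, -0.8]
opening: 0.539
gripper_force: 0.0
```

```bash
python3 - <<'E'
from h import *
s=read_state();print(s['tcp_pos'])
snap('wrist','r3')
over(445.8,52.6,10.8,115)
E
```

```text
[ 0.57794238 -0.25048562  0.11182975]
shift [-0.6082 -0.9036  0.0971] turn [-0.036   0.1689 -0.3874]
```

Call:
servo_tool(
  motion=[
    [-0.04, -0.06, 0, 0, 0.02, -0.03],
    [-0.13, -0.2, 0.02, 0, 0.05, -0.09],
    [-0.24, -0.36, 0.03, -0.01, 0.08, -0.16],
    [-0.35, -0.52, 0.05, -0.02, 0.11, -0.23],
    [-0.46, -0.68, 0.07, -0.03, 0.14, -0.3],
    [-0.55, -0.82, 0.09, -0.035, 0.16, -0.36],
    [-0.6, -0.89, 0.097, -0.036, 0.169, -0.387],
    [-0.608, -0.904, 0.097, -0.036, 0.169, -0.387],
    [-0.608, -0.904, 0.097, -0.036, 0.169, -0.387],
    [-0.608, -0.904, 0.097, -0.036, 0.169, -0.387],
  ],
)

```text
clock: 39.52
tcp_pos: [0.4568, 0.0534, 0.1151]
eef_rot: [3.127, 0.293, 0.002]
wrist_force: [-0.0, -0.4, 0.6]
opening: 0.542
gripper_force: 0.0
```

```bash
python3 - <<'E'
from h import *
snap('wrist','c4');coupons('c4');s=read_state();print(s['tcp_pos'])
over(445.8,52.6,10.8,-34)
E
```

```text
coupon 434.6 -77.4 size 50.8 36.2 yaw 18.2
coupon 445.7 52.9 size 49.3 35.8 yaw 10.7
[0.45690526 0.05337996 0.11518683]
shift [-0.0041 -0.005   0.4973] turn [ 0.0012 -0.0011 -0.0019]
```

Call:
servo_tool(
  motion=[
    [-0.002, -0.004, 0.08, 0, 0, 0],
    [-0.003, -0.004, 0.22, 0, 0, 0],
    [-0.003, -0.004, 0.36, 0, 0, 0],
    [-0.003, -0.004, 0.45, 0, 0, 0],
    [-0.003, -0.004, 0.487, 0, 0, 0],
    [-0.003, -0.004, 0.5, 0, 0, 0],
    [-0.003, -0.004, 0.5, 0, 0, 0],
    [-0.003, -0.004, 0.5, 0, 0, 0],
  ],
)

```text
clock: 40.58
tcp_pos: [0.4564, 0.0552, -0.0336]
eef_rot: [3.127, 0.295, 0.006]
wrist_force: [-0.3, -0.2, 0.0]
opening: 0.546
gripper_force: 0.0
```

Call:
servo_tool(
  motion=[
    [0, 0, 0, 0, 0, 0],
    [0, 0, 0, 0, 0, 0],
    [0, 0, 0, 0, 0, 0],
  ],
  grip=28,
)

```text
clock: 40.95
tcp_pos: [0.4563, 0.0552, -0.0333]
eef_rot: [3.127, 0.295, 0.006]
wrist_force: [-1.0, -0.7, 6.7]
opening: 0.39
gripper_force: 59.0
```

Call:
servo_tool(
  motion=[
    [0, 0, -0.03, 0, 0, 0],
    [0, 0, -0.12, 0, 0, 0],
    [0, 0, -0.24, 0, 0, 0],
    [0, 0, -0.36, 0, 0, 0],
    [0, 0, -0.42, 0, 0, 0],
    [0, 0, -0.43, 0, 0, 0],
    [0, 0, -0.43, 0, 0, 0],
  ],
)

```text
clock: 41.82
tcp_pos: [0.4549, 0.0552, 0.0942]
eef_rot: [3.127, 0.295, 0.002]
wrist_force: [-0.1, 0.8, -1.4]
opening: 0.391
gripper_force: 59.9
```

```bash
python3 - <<'E'
from h import *
snap('wrist','h4');held('h4',10.8,-33)
place(126.55,9.7,-33,10.3,40)
E
```

```text
tcp [0.4546 0.0552 0.0938] open 0.394 F 60 g by col [np.float64(8.8), np.float64(8.8), np.float64(8.8), np.float64(8.8), np.float64(8.8)]
tcp target [ 0.5878 -0.2519  0.0203]
shift [0.2449 1.0884 0.2459] turn [ 0.0357 -0.1694  0.3869]
```

Call:
servo_tool(
  motion=[
    [0.015, 0.06, 0, 0, -0.01, 0.02],
    [0.05, 0.2, 0, 0.01, -0.03, 0.07],
    [0.09, 0.38, 0, 0.01, -0.06, 0.14],
    [0.13, 0.56, 0, 0.02, -0.09, 0.21],
    [0.17, 0.74, 0.02, 0.025, -0.12, 0.28],
    [0.2, 0.88, 0.05, 0.03, -0.15, 0.34],
    [0.22, 0.96, 0.08, 0.036, -0.169, 0.387],
    [0.225, 0.98, 0.1, 0.036, -0.169, 0.387],
    [0.225, 0.98, 0.1, 0.036, -0.169, 0.387],
    [0.225, 0.98, 0.1, 0.036, -0.169, 0.387],
  ],
)

```text
clock: 43.12
tcp_pos: [0.5763, -0.2201, 0.0652]
eef_rot: [-3.091, 0.337, 0.276]
wrist_force: [-0.2, 0.1, -0.1]
opening: 0.389
gripper_force: 59.9
```

```bash
python3 - <<'E'
from h import *
s=read_state();print(s['tcp_pos'],s['opening'],s['gripper_force'])
place(126.55,9.0,-33,10.3,2)
E
```

```text
[ 0.57626284 -0.22009793  0.0651777 ] 0.3886708926734254 59.929638504981995
tcp target [ 0.5872 -0.2518 -0.0176]
shift [0.1062 0.0955 0.2611] turn [-0.001  -0.0015  0.0009]
```

Call:
servo_tool(
  motion=[
    [0.02, 0.04, 0.02, 0, 0, 0],
    [0.05, 0.08, 0.07, 0, 0, 0],
    [0.07, 0.096, 0.13, 0, 0, 0],
    [0.085, 0.096, 0.18, 0, 0, 0],
    [0.097, 0.096, 0.22, 0, 0, 0],
    [0.104, 0.096, 0.25, 0, 0, 0],
    [0.106, 0.096, 0.259, 0, 0, 0],
    [0.106, 0.096, 0.259, 0, 0, 0],
    [0.106, 0.096, 0.259, 0, 0, 0],
  ],
)

```text
clock: 44.25
tcp_pos: [0.588, -0.2529, -0.0166]
eef_rot: [-3.091, 0.339, 0.274]
wrist_force: [0.2, 0.0, -0.7]
opening: 0.389
gripper_force: 59.9
```

Call:
servo_tool(
  motion=[
    [0.0005, 0, 0.003, 0, 0, 0],
    [0.001, 0, 0.006, 0, 0, 0],
    [0.001, 0, 0.006, 0, 0, 0],
  ],
)

```text
clock: 44.62
tcp_pos: [0.5875, -0.2528, -0.019]
eef_rot: [-3.091, 0.339, 0.275]
wrist_force: [-0.5, -0.4, -0.8]
opening: 0.394
gripper_force: 59.9
```

Call:
servo_tool(
  motion=[
    [0.0005, 0, 0.003, 0, 0, 0],
    [0.001, 0, 0.005, 0, 0, 0],
    [0.001, 0, 0.005, 0, 0, 0],
  ],
)

```text
clock: 45.0
tcp_pos: [0.5876, -0.2528, -0.0203]
eef_rot: [-3.091, 0.339, 0.275]
wrist_force: [-0.6, 0.1, 2.6]
opening: 0.39
gripper_force: 60.2
```

Call:
servo_tool(
  motion=[
    [0, 0, 0.002, 0, 0, 0],
    [0, 0, 0.002, 0, 0, 0],
  ],
)

```text
clock: 45.25
tcp_pos: [0.5877, -0.2529, -0.0203]
eef_rot: [-3.091, 0.339, 0.275]
wrist_force: [-1.2, 0.9, 5.6]
opening: 0.39
gripper_force: 60.6
```

Call:
servo_tool(
  motion=[
    [0, 0, 0, 0, 0, 0],
    [0, 0, 0, 0, 0, 0],
    [0, 0, 0, 0, 0, 0],
    [0, 0, -0.04, 0, 0, 0],
    [0, 0, -0.15, 0, 0, 0],
    [0, 0, -0.3, 0, 0, 0],
    [0, 0, -0.42, 0, 0, 0],
    [0, 0, -0.45, 0, 0, 0],
    [0, 0, -0.45, 0, 0, 0],
  ],
  grip=46,
)

```text
clock: 46.38
tcp_pos: [0.6108, -0.258, 0.1118]
eef_rot: [-3.091, 0.339, 0.275]
wrist_force: [-0.0, -0.7, -0.7]
opening: 0.538
gripper_force: 0.0
```

```bash
python3 - <<'E'
from h import *
s=read_state();print(s['tcp_pos'])
snap('wrist','r4')
over(434.7,-77.5,18.0,115)
E
```

```text
[ 0.61076134 -0.25801804  0.11178593]
shift [-0.6636 -0.4769  0.1065] turn [-0.0469  0.1673 -0.5071]
```

Call:
servo_tool(
  motion=[
    [-0.04, -0.03, 0, 0, 0.02, -0.04],
    [-0.15, -0.11, 0.02, 0, 0.04, -0.11],
    [-0.28, -0.2, 0.04, -0.01, 0.07, -0.21],
    [-0.41, -0.29, 0.06, -0.02, 0.1, -0.31],
    [-0.53, -0.38, 0.08, -0.03, 0.13, -0.4],
    [-0.62, -0.45, 0.1, -0.04, 0.155, -0.47],
    [-0.66, -0.474, 0.106, -0.047, 0.167, -0.507],
    [-0.664, -0.477, 0.106, -0.047, 0.167, -0.507],
    [-0.664, -0.477, 0.106, -0.047, 0.167, -0.507],
    [-0.664, -0.477, 0.106, -0.047, 0.167, -0.507],
  ],
)

```text
clock: 47.68
tcp_pos: [0.446, -0.0754, 0.1156]
eef_rot: [3.102, 0.49, 0.003]
wrist_force: [0.6, -0.3, 0.1]
opening: 0.539
gripper_force: 0.0
```

```bash
python3 - <<'E'
from h import *
snap('wrist','c5');coupons('c5');s=read_state();print(s['tcp_pos'])
over(434.7,-77.5,18.0,-34)
E
```

```text
coupon 434.4 -78.0 size 50.4 36.2 yaw 17.9
[ 0.44577363 -0.07534694  0.11556076]
shift [-0.0046 -0.0053  0.4985] turn [ 0.0014 -0.0011 -0.001 ]
```

Call:
servo_tool(
  motion=[
    [-0.002, -0.003, 0.08, 0, 0, 0],
    [-0.003, -0.003, 0.22, 0, 0, 0],
    [-0.003, -0.003, 0.36, 0, 0, 0],
    [-0.003, -0.003, 0.45, 0, 0, 0],
    [-0.003, -0.003, 0.487, 0, 0, 0],
    [-0.003, -0.003, 0.5, 0, 0, 0],
    [-0.003, -0.003, 0.5, 0, 0, 0],
    [-0.003, -0.003, 0.5, 0, 0, 0],
  ],
)

```text
clock: 48.72
tcp_pos: [0.4448, -0.0744, -0.0334]
eef_rot: [3.101, 0.491, 0.005]
wrist_force: [-0.2, -0.8, -0.1]
opening: 0.538
gripper_force: 0.0
```

Call:
servo_tool(
  motion=[
    [0, 0, 0, 0, 0, 0],
    [0, 0, 0, 0, 0, 0],
    [0, 0, 0, 0, 0, 0],
  ],
  grip=28,
)

```text
clock: 49.1
tcp_pos: [0.4447, -0.0744, -0.0331]
eef_rot: [3.101, 0.491, 0.005]
wrist_force: [-0.7, -0.7, 6.9]
opening: 0.39
gripper_force: 58.9
```

Call:
servo_tool(
  motion=[
    [0, 0, -0.03, 0, 0, 0],
    [0, 0, -0.12, 0, 0, 0],
    [0, 0, -0.24, 0, 0, 0],
    [0, 0, -0.36, 0, 0, 0],
    [0, 0, -0.42, 0, 0, 0],
    [0, 0, -0.43, 0, 0, 0],
    [0, 0, -0.43, 0, 0, 0],
  ],
)

```text
clock: 49.98
tcp_pos: [0.4433, -0.074, 0.0945]
eef_rot: [3.102, 0.491, 0.001]
wrist_force: [0.5, 0.4, -1.0]
opening: 0.39
gripper_force: 59.9
```

```bash
python3 - <<'E'
from h import *
snap('wrist','h5');held('h5',18,-33)
place(160.45,9.2,-33,10.3,40)
E
```

```text
tcp [ 0.4431 -0.074   0.0941] open 0.385 F 60 g by col [np.float64(8.9), np.float64(8.9), np.float64(8.9), np.float64(8.9), np.float64(9.4)]
tcp target [ 0.6205 -0.2591  0.0204]
shift [0.3717 0.7696 0.2461] turn [ 0.0463 -0.1675  0.5069]
```

Call:
servo_tool(
  motion=[
    [0.03, 0.06, 0, 0, -0.01, 0.03],
    [0.09, 0.18, 0, 0.01, -0.03, 0.1],
    [0.16, 0.33, 0, 0.02, -0.06, 0.2],
    [0.23, 0.48, 0.01, 0.03, -0.09, 0.3],
    [0.3, 0.62, 0.05, 0.04, -0.13, 0.4],
    [0.35, 0.72, 0.13, 0.046, -0.155, 0.47],
    [0.37, 0.765, 0.21, 0.046, -0.167, 0.507],
    [0.372, 0.77, 0.246, 0.046, -0.167, 0.507],
    [0.372, 0.77, 0.246, 0.046, -0.167, 0.507],
    [0.372, 0.77, 0.246, 0.046, -0.167, 0.507],
  ],
)

```text
clock: 51.28
tcp_pos: [0.6214, -0.2589, 0.0225]
eef_rot: [-3.092, 0.338, 0.274]
wrist_force: [-0.5, -0.6, -0.1]
opening: 0.387
gripper_force: 59.9
```

```bash
python3 - <<'E'
from h import *
s=read_state();print(s['tcp_pos'],s['opening'],s['gripper_force'])
place(160.45,9.2,-33,10.3,1.5)
E
```

```text
[ 0.62142089 -0.25891555  0.02253609] 0.3873848919157323 59.885512590408325
tcp target [ 0.6205 -0.2591 -0.0181]
shift [0.0209 0.0014 0.134 ] turn [ 0.0003 -0.0032  0.0006]
```

Call:
servo_tool(
  motion=[
    [0.003, 0.001, 0.02, 0, 0, 0],
    [0.009, 0.002, 0.06, 0, 0, 0],
    [0.015, 0.002, 0.1, 0, 0, 0],
    [0.019, 0.002, 0.122, 0, 0, 0],
    [0.021, 0.002, 0.131, 0, 0, 0],
    [0.021, 0.002, 0.131, 0, 0, 0],
  ],
)

```text
clock: 52.02
tcp_pos: [0.6206, -0.2599, -0.0186]
eef_rot: [-3.092, 0.339, 0.275]
wrist_force: [0.0, -0.1, -0.6]
opening: 0.393
gripper_force: 59.9
```

Call:
servo_tool(
  motion=[
    [0.0005, 0, 0.003, 0, 0, 0],
    [0.001, 0, 0.006, 0, 0, 0],
    [0.001, 0, 0.006, 0, 0, 0],
  ],
)

```text
clock: 52.4
tcp_pos: [0.6208, -0.2599, -0.0199]
eef_rot: [-3.092, 0.339, 0.274]
wrist_force: [-0.2, 0.1, -0.0]
opening: 0.39
gripper_force: 60.0
```

Call:
servo_tool(
  motion=[
    [0.0005, 0, 0.003, 0, 0, 0],
    [0.001, 0, 0.006, 0, 0, 0],
    [0.001, 0, 0.006, 0, 0, 0],
  ],
)

```text
clock: 52.78
tcp_pos: [0.6209, -0.26, -0.0201]
eef_rot: [-3.092, 0.339, 0.274]
wrist_force: [-1.3, 0.2, 8.6]
opening: 0.388
gripper_force: 60.9
```

Call:
servo_tool(
  motion=[
    [0, 0, 0, 0, 0, 0],
    [0, 0, 0, 0, 0, 0],
    [0, 0, 0, 0, 0, 0],
    [0, 0, -0.04, 0, 0, 0],
    [0, 0, -0.15, 0, 0, 0],
    [0, 0, -0.3, 0, 0, 0],
    [0, 0, -0.45, 0, 0, 0],
    [0, 0, -0.5, 0, 0, 0],
    [0, 0, -0.5, 0, 0, 0],
  ],
  grip=60,
)

```text
clock: 53.9
tcp_pos: [0.6468, -0.2657, 0.1264]
eef_rot: [-3.092, 0.339, 0.273]
wrist_force: [0.8, 1.1, -0.2]
opening: 0.703
gripper_force: 0.0
```

Call:
servo_tool(
  motion=[
    [-0.1, 0, -0.05, 0, 0.03, 0],
    [-0.2, 0, -0.1, 0, 0.08, 0],
    [-0.2, 0, -0.1, 0, 0.15, 0],
    [-0.2, 0, -0.1, 0, 0.172, 0],
    [-0.2, 0, -0.1, 0, 0.172, 0],
  ],
)

```text
clock: 54.52
tcp_pos: [0.5932, -0.2536, 0.1644]
eef_rot: [-3.122, 0.342, 0.0]
wrist_force: [-0.5, -0.7, 0.8]
opening: 0.704
gripper_force: 0.0
```

```bash
python3 - <<'E'
from h import *
s=read_state();print(s['tcp_pos'],s['qpos'].round(2))
snap('wrist','r5'); snap('scene','s5'); snap('side','d5')
im=cv2.imread('pics/r5.png')
u=w2px('r5',np.array([tray(x,y,10) for x,y in [(-141,45),(-141,-45),(141,45),(141,-45)]]));print(u.round())
b=cv2.imread('pics/s5.png')
a=cv2.resize(im,(480,360)); b=cv2.resize(b[140:330,130:450],(480*320//480+160,285),interpolation=cv2.INTER_CUBIC)
x0=int(max(0,u[:,0].min()-20));x1=int(min(560,u[:,0].max()+20)); y0=int(max(0,u[:,1].min()-20));y1=int(min(420,u[:,1].max()+20)); print(x0,x1,y0,y1)
c=im[y0:y1,x0:x1]; f=min(320/c.shape[1],600/c.shape[0]); c=cv2.resize(c,None,fx=f,fy=f,interpolation=cv2.INTER_CUBIC)
out=np.zeros((600,800,3),np.uint8); out[:c.shape[0],:c.shape[1]]=c; out[:285,320:800]=b[:,:480]; out[290:590,330:730]=cv2.resize(cv2.imread('pics/d5.png')[110:230,240:400],(400,300),interpolation=cv2.INTER_CUBIC)
print('f',f); cv2.imwrite('pics/v8.png',out)
E
```

```text
[ 0.59318336 -0.25362853  0.16436456] [-0.42  0.45  1.44  0.    1.25  1.37]
[[241. 311.]
 [315. 311.]
 [231.  59.]
 [324.  59.]]
210 344 39 331
f 2.0547945205479454
```

View pics/v8.png

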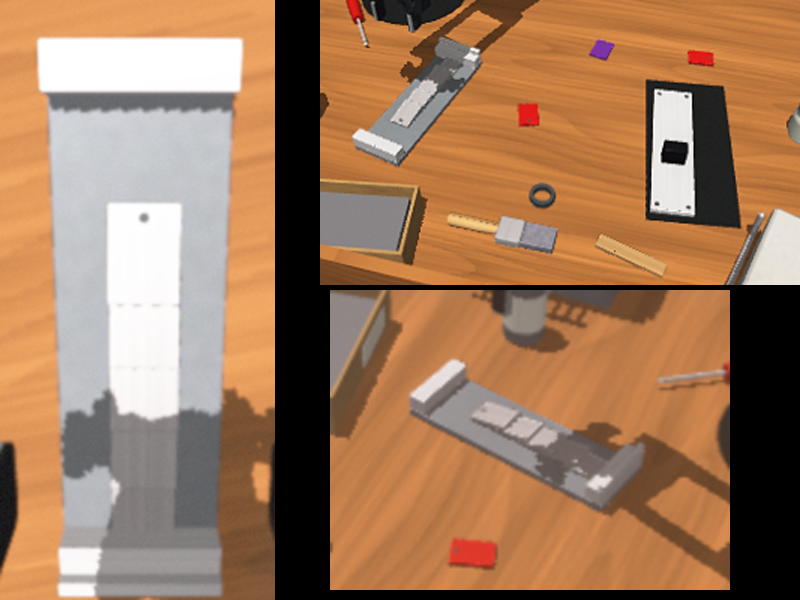

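Five coupons form a straight shingled row in tray crop (108–181, 205–530). In the scene crop the cover has moved towards the mat's left edge, with its handle near (675,152), so it was probably knocked. I'll re-measure it before regripping.

```bash
python3 - <<'E'
from h import *
f=lambda X,Y:np.array([(X-320)/1.5+130,Y/1.5+140])
o=[('s5',(-136,-35,13),f(653,90)),('s5',(-136,35,13),f(691,92)),('s5',(136,35,13),f(694,216)),('s5',(136,-35,13),f(651,211))]
p,e=fit(o,[.56,.22,.1]);print(p,np.degrees(p[2]),e.round(1).tolist())
h=R.from_euler('z',p[2]).apply([.03,0,0])[:2]+p[:2];print(h)
go([h[0],h[1],.19],down(np.pi/2+p[2]))
E
```

```text
[0.58031775 0.21323686 0.0944315 ] 5.4105261952041825 [[0.1, -0.1], [-0.3, 1.2], [0.6, -0.2], [-0.4, -0.3]]
[0.61018409 0.2160656 ]
shift [-0.2873 -1.541  -0.0846] turn [ 7.0000e-04 -7.0000e-04 -1.7984e+00]
```

Call:
servo_tool(
  motion=[
    [-0.01, -0.06, -0.02, 0, 0, -0.06],
    [-0.03, -0.18, -0.04, 0, 0, -0.18],
    [-0.06, -0.32, -0.06, 0, 0, -0.32],
    [-0.09, -0.46, -0.08, 0, 0, -0.47],
    [-0.11, -0.6, -0.085, 0, 0, -0.62],
    [-0.13, -0.71, -0.085, 0, 0, -0.77],
    [-0.14, -0.76, -0.085, 0, 0, -0.88],
    [-0.144, -0.78, -0.085, 0, 0, -0.95],
    [-0.144, -0.78, -0.085, 0, 0, -0.95],
  ],
)

```text
clock: 55.8
tcp_pos: [0.6024, -0.0145, 0.1914]
eef_rot: [2.905, 1.192, 0.004]
wrist_force: [0.4, 0.2, -0.0]
opening: 0.705
gripper_force: 0.0
```

```bash
python3 - <<'E'
from h import *
go([.6102,.2161,.17],down(np.pi/2+.0944)); print(read_state()['qpos'].round(2))
E
```

```text
shift [ 0.5584 -0.5291  0.071 ] turn [ 2.600e-03 -6.000e-04 -8.464e-01]
[-0.04  0.37  1.51 -0.    1.26  0.75]
```

Call:
servo_tool(
  motion=[
    [0.04, -0.04, 0.01, 0, 0, -0.06],
    [0.13, -0.12, 0.02, 0, 0, -0.18],
    [0.24, -0.23, 0.03, 0, 0, -0.32],
    [0.35, -0.33, 0.05, 0, 0, -0.47],
    [0.46, -0.43, 0.06, 0, 0, -0.62],
    [0.53, -0.5, 0.07, 0, 0, -0.76],
    [0.556, -0.527, 0.071, 0.003, 0, -0.84],
    [0.558, -0.529, 0.071, 0.003, 0, -0.846],
    [0.558, -0.529, 0.071, 0.003, 0, -0.846],
    [0.558, -0.529, 0.071, 0.003, 0, -0.846],
  ],
)

```text
clock: 57.05
tcp_pos: [0.6106, 0.2138, 0.1698]
eef_rot: [-2.118, -2.319, -0.0]
wrist_force: [-0.1, -0.1, -0.3]
opening: 0.701
gripper_force: 0.0
```

```bash
python3 - <<'E'
from h import *
snap('wrist','k1'); s=read_state(); print(s['tcp_pos'])
im=cv2.imread('pics/k1.png'); hsv=cv2.cvtColor(im,cv2.COLOR_BGR2HSV)
m=((hsv[...,1]<60)&(hsv[...,2]>110)).astype(np.uint8)
m=cv2.morphologyEx(m,cv2.MORPH_CLOSE,np.ones((5,5)))
for c in cv2.findContours(m,cv2.RETR_EXTERNAL,cv2.CHAIN_APPROX_NONE)[0]:
    if cv2.contourArea(c)<4000: continue
    W=px2w('k1',c[:,0,:].astype(float),.013)[:,:2]; print(cv2.minAreaRect((W*1000).astype(np.float32)), c[:,0].min(0),c[:,0].max(0))
# predicted handle px and dark blob
u=w2px('k1',[[.6102,.2161,.049],[.6102,.2161,.013]]);print(u)
x0,x1,y0,y1=[int(k) for k in (u[0,0]-50,u[0,0]+50,u[0,1]-50,u[0,1]+45)]
d=(im[y0:y1,x0:x1].max(2)<60).astype(np.uint8)
n,_,st,ce=cv2.connectedComponentsWithStats(d); print([(st[i][:2]+[x0,y0],st[i][2:],ce[i]+[x0,y0]) for i in range(1,n) if st[i][4]>200])
E
```

```text
[0.61067031 0.21380061 0.16979091]
((576.3091430664062, 210.55824279785156), (271.5366516113281, 71.86859130859375), 5.153354167938232) [120 150] [376 215]
((825.966064453125, 375.9400634765625), (92.70299530029297, 164.423095703125), 72.80073547363281) [423   0] [559 116]
[[279.90346198 188.78526422]
 [279.90081837 181.08644145]]
[(array([229, 138]), array([ 100,   11, 1098], dtype=int32), array([278.56830601, 142.99089253])), (array([264, 167]), array([ 22,  42, 773], dtype=int32), array([273.55756792, 188.34928849]))]
```

```bash
python3 - <<'E'
from h import *
go([.6066,.2133,-.016],down(np.pi/2+np.radians(5.2)))
E
```

```text
shift [-0.0007 -0.0135  0.6193] turn [-0.0002 -0.0004 -0.0002]
```

Call:
servo_tool(
  motion=[
    [0, -0.013, 0.08, 0, 0, 0],
    [0, -0.013, 0.22, 0, 0, 0],
    [0, -0.013, 0.38, 0, 0, 0],
    [0, -0.013, 0.5, 0, 0, 0],
    [0, -0.013, 0.58, 0, 0, 0],
    [0, -0.013, 0.61, 0, 0, 0],
    [0, -0.013, 0.619, 0, 0, 0],
    [0, -0.013, 0.619, 0, 0, 0],
    [0, -0.013, 0.619, 0, 0, 0],
  ],
)

```text
clock: 58.22
tcp_pos: [0.6074, 0.2143, -0.0149]
eef_rot: [2.117, 2.32, 0.003]
wrist_force: [-0.0, -0.6, -0.2]
opening: 0.703
gripper_force: 0.0
```

Call:
servo_tool(
  motion=[
    [0, 0, 0, 0, 0, 0],
    [0, 0, 0, 0, 0, 0],
    [0, 0, 0, 0, 0, 0],
    [0, 0, 0, 0, 0, 0],
    [0, 0, 0, 0, 0, 0],
  ],
  grip=14,
  grip_force=115,
)

```text
clock: 58.85
tcp_pos: [0.6069, 0.2143, -0.0154]
eef_rot: [-2.117, -2.321, -0.001]
wrist_force: [-1.7, 0.0, 5.7]
opening: 0.265
gripper_force: 113.3
```

Call:
servo_tool(
  motion=[
    [0, 0, -0.01, 0, 0, 0],
    [0, 0, -0.04, 0, 0, 0],
    [0, 0, -0.1, 0, 0, 0],
    [0, 0, -0.18, 0, 0, 0],
    [0, 0, -0.28, 0, 0, 0],
    [0, 0, -0.36, 0, 0, 0],
    [0, 0, -0.4, 0, 0, 0],
    [0, 0, -0.42, 0, 0, 0],
    [0, 0, -0.42, 0, 0, 0],
    [0, 0, -0.42, 0, 0, 0],
  ],
)

```text
clock: 60.1
tcp_pos: [0.6061, 0.2139, 0.1088]
eef_rot: [-2.116, -2.32, 0.003]
wrist_force: [-0.0, -0.7, -4.6]
opening: 0.261
gripper_force: 113.3
```

```bash
cat >> h.py <<'E'
def plate(fn):
    s=read_state(); p=s['tcp_pos']; Rm=R.from_rotvec(s['eef_rot'])
    im=cv2.imread('pics/'+fn+'.png'); hsv=cv2.cvtColor(im,cv2.COLOR_BGR2HSV)
    m=((hsv[...,1]<60)&(hsv[...,2]>90)).astype(np.uint8); m[280:]=0
    m=cv2.morphologyEx(m,cv2.MORPH_OPEN,np.ones((3,3)))
    for c in cv2.findContours(m,cv2.RETR_EXTERNAL,cv2.CHAIN_APPROX_NONE)[0]:
        if cv2.contourArea(c)<3000: continue
        W=px2w(fn,c[:,0,:].astype(float),p[2]+.013+.0154)
        t=Rm.inv().apply(W-p)*1000; print('tool frame box',cv2.minAreaRect(t[:,:2].astype(np.float32)),'px',c[:,0].min(0),c[:,0].max(0))
E
python3 - <<'E'
from h import *
s=read_state();print(s['tcp_pos'],s['opening'],s['gripper_force'],s['wrist_force'],s['wrist_torque'],R.from_rotvec(s['eef_rot']).as_matrix().round(3).tolist())
snap('wrist','k2');plate('k2')
E
```

```text
[0.60605116 0.21387938 0.10883814] 0.26138541772935353 113.28736782073975 [-0.03212519 -0.69390156 -4.61454478] [-0.00556217 -0.07981544 -0.02955597] [[-0.092, 0.996, -0.002], [0.996, 0.092, -0.0], [-0.0, -0.002, -1.0]]
tool frame box ((15.618528366088867, -23.856246948242188), (256.4927673339844, 55.10710525512695), 89.76212310791016) px [  0 177] [492 279]
tool frame box ((98.42180633544922, 102.19073486328125), (37.80405044555664, 36.89191436767578), 76.74881744384766) px [471   0] [559  87]
```

```bash
python3 - <<'E'
from h import *
s=read_state(); p=s['tcp_pos']; Rm=R.from_rotvec(s['eef_rot'])
im=cv2.imread('pics/k2.png'); hsv=cv2.cvtColor(im,cv2.COLOR_BGR2HSV)
m=(hsv[...,1]<60)&(hsv[...,2]>90)
for c in (20,80,140,200,360,400,440,480):
    r=np.argmax(m[120:280,c])+120; W=px2w('k2',[[c,r]],p[2]+.0284); print(c,r,(Rm.inv().apply(W-p)*1000).round(1)[0][:2], hsv[r-4:r+6,c,2])
for r in (190,200,210,220):
    q=np.where(m[r,300:520])[0]+300; W=px2w('k2',[[q.max(),r]],p[2]+.0284);print(r,q.max(),(Rm.inv().apply(W-p)*1000).round(1)[0][:2])
E
```

```text
20 192 [  36.  -128.7] [201 193 173 142 114 108 116 123 129 132]
80 192 [ 36.  -98.3] [ 31  29  51  81 104 110 117 123 133 134]
140 192 [ 36.  -68.5] [ 26  28  50  82 102 108 115 125 129 132]
200 192 [ 36.  -39.1] [ 28  32  45  80 102 106 114 121 126 131]
360 192 [36.1 38.5] [ 42  47  54  80  98 106 121 159 203 228]
400 185 [39.6 57.6] [ 79  82  84  88  92  94  98 100 102 110]
440 193 [35.7 77.6] [185 184 170 146 131 136 163 203 228 238]
480 193 [35.7 97.4] [214 211 200 170 150 151 170 203 225 236]
190 406 [37.1 60.8]
200 492 [ 32.2 104. ]
210 490 [ 27. 104.]
220 488 [ 21.8 104. ]
```

```bash
cat >> h.py <<'E'
def covpose(dx,up,al,dy=0):
    "plain-end lower edge dx mm off the ridge, up mm above the ledge, plate pitched al deg (handle end up)"
    Rp=R.from_euler('z',TY)*R.from_euler('y',-np.radians(al))
    t=tray(-133+dx,dy,32+up)+Rp.apply(np.array([166.5,1,-18.4])/1000.)
    return t,Rp*R.from_matrix(np.array([[0,1,0],[1,0,0],[0,0,-1.]]))
def cov(*a):
    t,Rm=covpose(*a); print(a,'tcp',t.round(4)); go(t,Rm)
def edgeat():
    "where the plain end is by the measured TCP, in tray mm: dx, dy, up, pitch"
    s=read_state(); Rm=R.from_rotvec(s['eef_rot'])*R.from_matrix(np.array([[0,1,0],[1,0,0],[0,0,-1.]])).inv()
    e=s['tcp_pos']-Rm.apply(np.array([166.5,1,-18.4])/1000.); q=R.from_euler('z',-TY).apply(e-TR)*1000-[-133,0,32]
    X=R.from_euler('z',-TY).apply(Rm.apply([1,0,0])); print('edge',q.round(1),'pitch',np.degrees(np.arcsin(X[2])).round(2),'yaw',np.degrees(np.arctan2(X[1],X[0])).round(2),'F',s['wrist_force'].round(1),'open',round(s['opening'],3),round(s['gripper_force']))
E
python3 - <<'E'
from h import *
cov(10,60,0); cov(10,25,15); edgeat()
E
```

```text
(10, 60, 0) tcp [ 0.6187 -0.2577  0.0736]
shift [-1.5693 -0.1021  0.1179] turn [-0.0022  0.0004  0.2959]
(10, 25, 15) tcp [ 0.6178 -0.2575  0.0823]
shift [-1.5683 -0.105   0.0888] turn [-0.2502 -0.0383  0.2943]
edge [-96.  407.   95.7] pitch -0.13 yaw 17.75 F [ 0.3 -0.4 -3.9] open 0.262 113
```

Call:
servo_tool(
  motion=[
    [-0.04, 0, 0, 0, 0, 0.01],
    [-0.12, -0.01, -0.01, 0, 0, 0.02],
    [-0.23, -0.02, -0.02, 0, 0, 0.04],
    [-0.34, -0.03, -0.02, 0, 0, 0.07],
    [-0.46, -0.03, -0.02, 0, 0, 0.1],
    [-0.58, -0.04, -0.02, 0, 0, 0.13],
    [-0.7, -0.05, -0.02, 0, 0, 0.16],
    [-0.8, -0.055, -0.02, 0, 0, 0.19],
    [-0.87, -0.06, -0.02, 0, 0, 0.23],
    [-0.89, -0.06, -0.02, 0, 0, 0.27],
    [-0.89, -0.06, -0.02, 0, 0, 0.296],
    [-0.89, -0.06, -0.02, 0, 0, 0.296],
  ],
)

```text
clock: 61.65
tcp_pos: [0.6131, -0.0524, 0.1158]
eef_rot: [-2.449, -1.967, -0.0]
wrist_force: [-0.1, -0.4, -4.6]
opening: 0.263
gripper_force: 113.0
```

```bash
python3 - <<'E'
from h import *
cov(8,25,15); edgeat()
E
```

```text
(8, 25, 15) tcp [ 0.6158 -0.2571  0.0823]
shift [-0.6642  0.1559  0.1111] turn [-0.2507 -0.0007  0.0006]
edge [-39.8 199.1 102.3] pitch -0.04 yaw 0.04 F [-0.1 -0.4 -4.6] open 0.263 113
```

Call:
servo_tool(
  motion=[
    [-0.04, 0.01, 0, 0, 0, 0],
    [-0.13, 0.03, 0, -0.02, 0, 0],
    [-0.24, 0.06, 0, -0.05, 0, 0],
    [-0.36, 0.09, 0, -0.09, 0, 0],
    [-0.48, 0.12, 0, -0.13, 0, 0],
    [-0.58, 0.14, 0.01, -0.17, 0, 0],
    [-0.64, 0.15, 0.03, -0.21, 0, 0],
    [-0.662, 0.156, 0.06, -0.24, 0, 0],
    [-0.664, 0.156, 0.09, -0.25, 0, 0],
    [-0.664, 0.156, 0.11, -0.25, 0, 0],
    [-0.664, 0.156, 0.111, -0.25, 0, 0],
    [-0.664, 0.156, 0.111, -0.25, 0, 0],
  ],
)

```text
clock: 63.15
tcp_pos: [0.6164, -0.2578, 0.0828]
eef_rot: [2.283, 1.833, 0.242]
wrist_force: [0.0, -0.6, -4.5]
opening: 0.265
gripper_force: 113.1
```

```bash
python3 - <<'E'
from h import *
edgeat(); cov(8,5,15); cov(8,25,15)
snap('side','d7');snap('wrist','k3');snap('scene','s7')
# where should the plain end / tray appear in side view
Rp=R.from_euler('z',TY)
s=read_state();
E
```

```text
edge [ 8.7 -0.7 25.5] pitch 15.01 yaw 0.03 F [ 0.  -0.6 -4.5] open 0.265 113
(8, 5, 15) tcp [ 0.6158 -0.2571  0.0623]
shift [ 0.0019 -0.02    0.0654] turn [ 0.0002 -0.0003  0.0005]
(8, 25, 15) tcp [ 0.6158 -0.2571  0.0823]
shift [ 0.0019 -0.0027  0.001 ] turn [ 0.0002 -0.0003  0.0005]
```

Call:
servo_tool(
  motion=[
    [0, -0.003, 0.01, 0, 0, 0],
    [0, -0.008, 0.03, 0, 0, 0],
    [0.001, -0.014, 0.048, 0, 0, 0],
    [0.001, -0.018, 0.06, 0, 0, 0],
    [0.001, -0.02, 0.066, 0, 0, 0],
    [0.001, -0.02, 0.066, 0, 0, 0],
  ],
)

```text
clock: 64.05
tcp_pos: [0.6151, -0.2576, 0.0616]
eef_rot: [2.284, 1.833, 0.241]
wrist_force: [0.1, -0.1, -4.4]
opening: 0.263
gripper_force: 113.1
```

```bash
python3 - <<'E'
from h import *
edgeat(); cov(2,3,15)
E
```

```text
edge [ 7.4 -0.6  4.4] pitch 14.96 yaw -0.01 F [ 0.1 -0.1 -4.4] open 0.263 113
(2, 3, 15) tcp [ 0.61   -0.2558  0.0603]
shift [ 0.0021 -0.0187 -0.0004] turn [-0.0006 -0.0003 -0.0002]
```

Call:
servo_tool(
  motion=[
    [0, -0.002, 0.004, 0, 0, 0],
    [0, -0.004, 0.008, 0, 0, 0],
    [0, -0.005, 0.011, 0, 0, 0],
    [0, -0.005, 0.011, 0, 0, 0],
  ],
)

```text
clock: 64.55
tcp_pos: [0.6145, -0.2574, 0.0582]
eef_rot: [2.284, 1.833, 0.241]
wrist_force: [0.5, 0.7, -4.1]
opening: 0.265
gripper_force: 113.1
```

```bash
python3 - <<'E'
from h import *
edgeat()
E
```

```text
edge [ 6.8 -0.6  0.9] pitch 14.97 yaw -0.01 F [ 0.5  0.7 -4.1] open 0.265 113
```

Call:
servo_tool(
  motion=[
    [0, -0.001, 0.003, 0, 0, 0],
    [0, -0.002, 0.006, 0, 0, 0],
    [0, -0.002, 0.008, 0, 0, 0],
    [0, -0.002, 0.008, 0, 0, 0],
  ],
)

```text
clock: 65.05
tcp_pos: [0.615, -0.2576, 0.0564]
eef_rot: [2.283, 1.832, 0.242]
wrist_force: [0.0, -0.3, 0.3]
opening: 0.263
gripper_force: 113.7
```

Call:
servo_tool(
  motion=[
    [0, -0.003, -0.001, 0, 0, 0],
    [0, -0.007, -0.002, 0, 0, 0],
    [0, -0.01, -0.0026, 0, 0, 0],
    [0, -0.01, -0.0026, 0, 0, 0],
  ],
)

```text
clock: 65.55
tcp_pos: [0.6124, -0.2572, 0.0565]
eef_rot: [2.282, 1.831, 0.242]
wrist_force: [4.0, -1.2, 4.1]
opening: 0.262
gripper_force: 113.9
```

Call:
servo_tool(
  motion=[
    [0, -0.002, -0.0005, 0, 0, 0],
    [0, -0.004, -0.001, 0, 0, 0],
    [0, -0.004, -0.001, 0, 0, 0],
  ],
)

```text
clock: 65.92
tcp_pos: [0.6107, -0.2567, 0.0561]
eef_rot: [2.283, 1.832, 0.242]
wrist_force: [4.7, -1.5, 4.9]
opening: 0.264
gripper_force: 114.0
```

Call:
servo_tool(
  motion=[
    [0, -0.002, -0.0006, 0, 0, 0],
    [0, -0.004, -0.0012, 0, 0, 0],
    [0, -0.005, -0.0015, 0, 0, 0],
    [0, -0.005, -0.0015, 0, 0, 0],
  ],
)

```text
clock: 66.42
tcp_pos: [0.6092, -0.2563, 0.0561]
eef_rot: [2.283, 1.832, 0.242]
wrist_force: [4.6, -0.7, 6.3]
opening: 0.261
gripper_force: 114.0
```

```bash
python3 - <<'E'
from h import *
edgeat()
E
```

```text
edge [ 1.4 -0.7 -1.3] pitch 15.02 yaw -0.01 F [ 4.6 -0.7  6.3] open 0.261 114
```

Call:
servo_tool(
  motion=[
    [0, -0.002, -0.001, 0, 0, 0],
    [0, -0.004, -0.002, 0, 0, 0],
    [0, -0.005, -0.0025, 0, 0, 0],
    [0, -0.005, -0.0025, 0, 0, 0],
  ],
)

```text
clock: 66.92
tcp_pos: [0.6088, -0.2564, 0.0568]
eef_rot: [2.281, 1.83, 0.244]
wrist_force: [6.7, -1.1, 3.3]
opening: 0.263
gripper_force: 113.9
```

```bash
python3 - <<'E'
from h import *
edgeat()
for dx,up,al in ((1.2,-.8,13),(.9,-.7,10),(.6,-.7,7),(.2,-.6,4),(-.2,-.5,2.5)): cov(dx,up,al,-.6)
E
```

```text
edge [ 1.1 -0.7 -1. ] pitch 15.18 yaw -0.03 F [ 6.7 -1.1  3.3] open 0.263 114
(1.2, -0.8, 13, -0.6) tcp [ 0.6098 -0.2564  0.0507]
shift [ 0.0008 -0.0021  0.0205] turn [ 0.0364  0.0003 -0.0004]
(0.9, -0.7, 10, -0.6) tcp [ 0.6103 -0.2565  0.0421]
shift [ 0.0008 -0.0081  0.0488] turn [ 0.0864  0.0003 -0.0004]
(0.6, -0.7, 7, -0.6) tcp [ 0.6103 -0.2565  0.0333]
shift [ 0.0008 -0.0156  0.077 ] turn [ 0.1364  0.0003 -0.0004]
(0.2, -0.6, 4, -0.6) tcp [ 0.6098 -0.2564  0.0247]
shift [ 0.0008 -0.0248  0.1044] turn [ 0.1864  0.0003 -0.0004]
(-0.2, -0.5, 2.5, -0.6) tcp [ 0.6092 -0.2562  0.0204]
shift [ 0.0008 -0.0306  0.1176] turn [ 0.2114  0.0003 -0.0004]
```

Call:
servo_tool(
  motion=[
    [0, 0.001, 0.009, 0.018, 0, 0],
    [0, 0, 0.0205, 0.036, 0, 0],
    [0, -0.002, 0.034, 0.06, 0, 0],
    [0, -0.005, 0.0488, 0.086, 0, 0],
    [0, -0.009, 0.063, 0.111, 0, 0],
    [0, -0.013, 0.077, 0.136, 0, 0],
    [0, -0.018, 0.091, 0.161, 0, 0],
    [0, -0.022, 0.1044, 0.186, 0, 0],
    [0, -0.025, 0.111, 0.199, 0, 0],
    [0, -0.028, 0.1176, 0.211, 0, 0],
    [0, -0.028, 0.1176, 0.211, 0, 0],
  ],
)

```text
clock: 68.3
tcp_pos: [0.6081, -0.256, 0.0196]
eef_rot: [2.426, 1.947, 0.039]
wrist_force: [4.7, -1.1, 0.1]
opening: 0.262
gripper_force: 113.7
```

```bash
python3 - <<'E'
from h import *
edgeat()
for dx,up,al in ((0,-.6,1.2),(-.2,-.6,.5),(-.2,-.6,0)): cov(dx,up,al,-.6)
E
```

```text
edge [-1.3 -0.6 -0.7] pitch 2.28 yaw -0.0 F [ 4.7 -1.1  0.1] open 0.262 114
(0, -0.6, 1.2, -0.6) tcp [ 0.6091 -0.2562  0.0165]
shift [-0.0001  0.0029  0.0104] turn [ 0.0179 -0.0003 -0.    ]
(-0.2, -0.6, 0.5, -0.6) tcp [ 0.6087 -0.2561  0.0145]
shift [-0.0001  0.0014  0.0171] turn [ 0.0296 -0.0003 -0.    ]
(-0.2, -0.6, 0, -0.6) tcp [ 0.6086 -0.2561  0.013 ]
shift [-0.0001  0.0006  0.0219] turn [ 0.0379 -0.0003 -0.    ]
```

Call:
servo_tool(
  motion=[
    [0, 0, 0.004, 0.007, 0, 0],
    [0, 0, 0.008, 0.014, 0, 0],
    [0, 0, 0.012, 0.021, 0, 0],
    [0, -0.001, 0.0155, 0.027, 0, 0],
    [0, -0.001, 0.0165, 0.03, 0, 0],
    [0, -0.001, 0.0165, 0.03, 0, 0],
  ],
)

```text
clock: 69.05
tcp_pos: [0.6074, -0.2558, 0.0144]
eef_rot: [2.446, 1.963, 0.008]
wrist_force: [0.5, -0.4, -1.6]
opening: 0.265
gripper_force: 113.4
```

```bash
python3 - <<'E'
from h import *
edgeat(); s=read_state(); print(s['wrist_torque'])
E
```

```text
edge [-1.6 -0.5 -0.3] pitch 0.4 yaw -0.0 F [ 0.5 -0.4 -1.6] open 0.265 113
[-0.00311108  0.23763983  0.03818411]
```

Nearly down: 0.4° left, the ledge carries part of the weight. Finish the pivot.

Call:
servo_tool(
  motion=[
    [0, 0, 0.002, 0.003, 0, 0],
    [0, 0, 0.004, 0.006, 0, 0],
    [0, 0, 0.005, 0.008, 0, 0],
    [0, 0, 0.005, 0.008, 0, 0],
  ],
)

```text
clock: 69.55
tcp_pos: [0.6079, -0.2559, 0.0137]
eef_rot: [-2.45, -1.966, -0.001]
wrist_force: [-3.0, 0.8, 1.2]
opening: 0.261
gripper_force: 114.0
```

```bash
python3 - <<'E'
from h import *
edgeat(); s=read_state(); print(s['wrist_torque'])
E
```

```text
edge [-0.9 -0.5  0. ] pitch 0.0 yaw -0.01 F [-3.   0.8  1.2] open 0.261 114
[ 0.15660993  0.50247305 -0.00641837]
```

Call:
servo_tool(
  motion=[
    [0, 0, 0.0015, 0.001, 0, 0],
    [0, 0, 0.0015, 0.001, 0, 0],
  ],
)

```text
clock: 69.8
tcp_pos: [0.6079, -0.2559, 0.0136]
eef_rot: [-2.45, -1.966, 0.0]
wrist_force: [-4.3, 0.0, 5.3]
opening: 0.264
gripper_force: 114.4
```

Call:
servo_tool(
  motion=[
    [0, 0, 0, 0, 0, 0],
    [0, 0, 0, 0, 0, 0],
    [0, 0, 0, 0, 0, 0],
    [0, 0, 0, 0, 0, 0],
    [0, 0, 0, 0, 0, 0],
    [0, 0, -0.05, 0, 0, 0],
    [0, 0, -0.18, 0, 0, 0],
    [0, 0, -0.34, 0, 0, 0],
    [0, 0, -0.48, 0, 0, 0],
    [0, 0, -0.52, 0, 0, 0],
    [0, 0, -0.52, 0, 0, 0],
    [0, 0, -0.52, 0, 0, 0],
  ],
  grip=60,
)

```text
clock: 71.3
tcp_pos: [0.6072, -0.2556, 0.1671]
eef_rot: [-2.447, -1.964, 0.003]
wrist_force: [-0.1, 0.9, -0.8]
opening: 0.703
gripper_force: 0.0
```

```bash
python3 - <<'E'
from h import *
snap('wrist','z1'); s=read_state(); print(s['tcp_pos'],s['clock'])
im=cv2.imread('pics/z1.png'); hsv=cv2.cvtColor(im,cv2.COLOR_BGR2HSV)
m=((hsv[...,1]<50)&(hsv[...,2]>60)).astype(np.uint8)
print(w2px('z1',[tray(x,y,42) for x,y in((-133,35),(-133,-35),(139,35),(139,-35),(-141,45))]).round(1))
for x in (-120,-60,0,80,130):
    # brightness profile across y at plate-top height
    ys=np.arange(-50,51,2); u=w2px('z1',[tray(x,y,42) for y in ys]).round().astype(int); v=[int(hsv[np.clip(b,0,419),np.clip(a,0,559),2]) for a,b in u]; print(x,v)
for y in (-25,25):
    xs=np.r_[np.arange(-146,-120,1.5),np.arange(126,146,1.5)]; u=w2px('z1',[tray(x,y,42) for x in xs]).round().astype(int); print(y,[(float(x),int(hsv[np.clip(b,0,419),np.clip(a,0,559),2])) for x,(a,b) in zip(xs,u)])
E
```

```text
[ 0.60722559 -0.25563179  0.16687925] 71.35
[[109.1 155.1]
 [119.6 223.6]
 [392.4 155. ]
 [385.4 224.1]
 [ 99.3 144.6]]
-120 [113, 112, 109, 111, 110, 134, 137, 136, 132, 136, 132, 94, 67, 87, 83, 132, 142, 139, 137, 139, 140, 137, 141, 139, 140, 140, 138, 141, 140, 136, 139, 138, 143, 141, 138, 137, 82, 66, 128, 201, 240, 242, 229, 203, 240, 240, 241, 240, 175, 155, 210]
-60 [170, 127, 106, 106, 104, 103, 103, 108, 124, 138, 138, 143, 144, 142, 138, 139, 142, 139, 142, 140, 141, 142, 143, 140, 142, 140, 141, 142, 139, 140, 145, 141, 162, 242, 246, 247, 248, 247, 246, 246, 246, 247, 234, 138, 160, 170, 171, 172, 167, 148, 195]
0 [218, 215, 213, 214, 216, 216, 217, 219, 232, 241, 221, 140, 142, 139, 134, 137, 142, 153, 171, 160, 137, 136, 140, 204, 244, 241, 243, 244, 243, 244, 244, 246, 247, 248, 247, 249, 250, 248, 247, 247, 248, 249, 232, 125, 143, 175, 176, 179, 170, 157, 218]
80 [194, 193, 191, 188, 190, 186, 187, 194, 239, 244, 246, 247, 247, 248, 248, 248, 248, 248, 250, 249, 249, 249, 251, 251, 250, 251, 250, 251, 251, 251, 251, 251, 253, 253, 253, 253, 253, 253, 253, 253, 253
[... 544 characters left out ...]
23.5, 59), (-122.0, 54), (-120.5, 61), (126.0, 112), (127.5, 115), (129.0, 115), (130.5, 174), (132.0, 228), (133.5, 248), (135.0, 247), (136.5, 243), (138.0, 233), (139.5, 222), (141.0, 221), (142.5, 224), (144.0, 222), (145.5, 221)]
25 [(-146.0, 109), (-144.5, 109), (-143.0, 118), (-141.5, 132), (-140.0, 143), (-138.5, 141), (-137.0, 142), (-135.5, 136), (-134.0, 117), (-132.5, 122), (-131.0, 136), (-129.5, 144), (-128.0, 159), (-126.5, 139), (-125.0, 59), (-123.5, 68), (-122.0, 86), (-120.5, 82), (126.0, 119), (127.5, 119), (129.0, 120), (130.5, 202), (132.0, 246), (133.5, 253), (135.0, 253), (136.5, 252), (138.0, 240), (139.5, 210), (141.0, 211), (142.5, 216), (144.0, 217), (145.5, 211)]
```

```bash
python3 -c "
from rig import *
print(finish_job())"
```

```text
the job is handed in; nothing more can be done
None
```

The job is handed in: all five coupons present are shingled in the tray against the stop, the cover is pivoted down square on both end blocks and released, and I did not touch the bystander items. The cover was found knocked about 3 cm aside on the mat and was picked up from there; the run took about 71 s on the robot's clock, and no score came back.

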